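Knock the jammed spacer out from under its clamp

TASK

The blue spacer with the yellow lug is jammed under the spring clamp of the fixture below the lamp. With the red-ended knocking block held in the gripper, knock the lug sideways, away from the clamp, until the spacer is completely clear of the clamp but still in its channel; do not push it with the fingers. Stand the block upright on the worktop again, then lift the spacer out and lay it flat on its base in the steel tray, without bumping the lamp, dropping the spacer or moving the blue-capped bottle behind the fixture, the green-capped vial, the tape roll or the beaker.

Things in the scene. Friction and masses are not known exactly. Their poses are not given: they have to be found in the camera images.
- stand: Fixed fixture. Origin under it on the channel's centre line; z up; +y along the channel = knocking direction; -x = open front. Its frame, mm: base plate 12 thick, x -55..95, y -110..110; channel between walls (inner faces x = -24, 24; outer -34, 34), floor at height 12, wall tops 26; column of diameter 22 at x = 80. Clamp, lamp and end stop turn with it.
- clamp (a point): Lower front edge of the dark clamp bridge, facing the lug (stand frame y = -67, height 42). Bridge y -93..-67, x -47..47, top at 60 on the side posts, knob to 64. Its brass spring shoe presses about 5 N on the spacer's end: sliding takes about 5 to 15 N, and under the bridge it cannot be lifted. It is free once its rear end is past this point (+y).
- end_stop (a point): Steel stop closing the channel's far end: face at stand frame y = 88, top at height 30. It stops the spacer about 40 to 70 mm along.
- lamp: White lamp head fixed over the channel; origin 220 above the worktop on the centre line. In the stand's frame it spans x -12..94, y -95..95, height 218..240. It bars the way straight down to the spacer: come in from the front with the gripper leaning 30 to 45 degrees, its upper end toward the stand's -x, and leave the same way.
- lug (a point): Grip point in the loose spacer's yellow lug, on its axis, 47 above the spacer's underside; axes as the stand's at the start. Lug 32 (x) by 30 (y), from 20 to 70 above the underside. The blue bar below reaches 87 behind this point (-y, clamp end) and 25 before it. At the start 13 to 25 of it is under the clamp; between bridge and lug is a gap of 47 to 59 for the block.
- spacer: The same spacer, 0.2 to 0.4 kg: bar 44 (x) by 112 (y) by 20 high with the lug on top. Origin under the bar's centre (31 behind and 47 below the lug point), z up. It lies on the channel floor (height 12) with 2 mm play to each wall.
- knocker_center (a point): Centre of the loose knocking block, standing upright on the worktop: 44 (x) by 30 (y) by 130 high, pale wood above, red plastic lower 42 mm, about 0.2 kg; this point is 65 above its foot.
- knocker: The same knocking block; origin at the centre of its foot, z up.
- tray: Fixed shallow steel tray on the worktop, 115 (x) by 160 (y) by 18 high, walls and floor 4 thick; origin under its centre, z up. The spacer's long side fits along the tray's y, either way round.
- bottle: Bystander behind the stand: white bottle with a blue cap, 61 wide, 120 high, origin under its centre.
- green_vial: Bystander on the front strip of the worktop: clear vial with a green cap, diameter 27, 98 high, origin under its centre.
- tape: Bystander on the front strip: tape roll lying flat, diameter 75, 19 high, origin under its centre.
- cup: Bystander beyond the stand's left end: clear beaker, diameter 55, 70 high, origin under its centre.
Not all that is in view belongs to the job. What is shaped like the knocker but turquoise is not meant.

How it is judged (in metres and radians):
On the way, in this order (a step that is already met when the one before it is completed fails the run):
1. the spacer has been knocked clear of the clamp and still lies in its channel (y of spacer in the frame of stand above -0.0105 m and z of spacer in the frame of stand below 0.02 m and angle between spacer's own z axis and vertical below 0.12 rad), for 0.2 s.
2. the knocking block stands upright on the worktop, let go (height (world z) of knocker_center between 0.062 and 0.068 m and angle between knocker's own z axis and vertical below 0.1 rad and contact force between the fingers and knocker below 0.1 N), for 0.2 s.
3. the spacer is lifted out of the channel (height (world z) of spacer above 0.05 m), for 0.2 s.
At the end, for the whole second after the job is handed in: The spacer lies at rest on its base on the tray's floor inside the walls (underside less than 8 mm above the worktop, within 0.08 rad of level), and the knocking block stands at rest on the worktop within 0.1 rad of upright (x of spacer in the frame of tray between -0.055 and 0.055 m and y of spacer in the frame of tray between -0.078 and 0.078 m and height (world z) of spacer below 0.008 m and angle between spacer's own z axis and vertical below 0.08 rad and linear speed of each of spacer, knocker below 0.02 m/s and height (world z) of knocker_center between 0.062 and 0.068 m and angle between knocker's own z axis and vertical below 0.1 rad); the robot touches nothing.
It fails at once if the fingers or arm touch the spacer while it is still under the clamp (y of spacer in the frame of stand below -0.0125 m and height (world z) of spacer below 0.03 m and horizontal distance between spacer and stand below 0.06 m and contact force between any of the fingers, the arm and spacer above 0.5 N).
It fails at once if the lamp is bumped (more than 5 N) (contact force between anything else and lamp above 5 N).
It fails at once if the spacer is dropped or flung (faster than 0.9 m/s) (linear speed of spacer above 0.9 m/s).
It fails at once if the bottle, vial, tape roll or beaker is moved more than 25 mm (distance of any of bottle, green_vial, tape, cup from where it was at the start of the episode above 0.025 m).
It also fails if it takes over 72 s, if anything falls off the work surface, if the arm or the gripper's body presses on something with over 40 N, if the wrist force passes 120 N, or if a joint passes its speed limit or range.

ROBOT

A 6-joint arm with a two-finger parallel gripper is mounted at the origin on a cart in front of the work surface, level with it; the furniture and walls round the work are solid. World frame = base frame: x ahead of the robot, y to its left, z up, the work surface at z = 0. Lengths are in mm, angles in rad, forces in N, time in s.
With the tool pointing down it reaches from about 300 to 850 mm from the base axis. Payload 4.2 kg.
Tool frame: the origin (TCP) lies at the very end of the fingers, on their centre line; the grasp point (between the pads) lies behind it (robot.pinch_z is the z of the grasp point in the tool frame, in mm); z points along the fingers, y is the direction in which the jaws open and shut (so a half turn about z gives the same grasp; the last joint's range is limited). The gripper opens to 91 mm and grips with 3 to 60 N. Pads are 32 mm wide; open, the fingers measure 118 mm over their backs; the gripper's body (76 mm by 178 mm) begins 60 mm behind the grasp point.
Start: joints at [1.191, 0.32, 1.565, -0, 1.257, -0.02], TCP at [202.453, 538.197, 213.976] pointing down, gripper open.
Joint ranges: [-3.11, 3.11], [-0.84, 2.01], [0.21, 2.61], [-1.34, 4.49], [0.05, 2.63], [-2.56, 2.56]. Speed limits (rad/s): [2.57, 2.57, 3.14, 3.14, 3.14, 3.14].

INTERFACE

Orientations are given as a rotation vector (axis times angle).
In Python, from cell import sensors, cams, robot gives the robot as it stands. The module is installed in compiled form; this text tells all that it offers.
- The arm moves only by the tool send_rows, never from a script. Its argument "rows" is a list of rows, each an object with "gripper": the opening, from 0 (shut) to 1 (fully open); "offset": the shift along the world's x, y, z in cm, a list of three; "turn": the turn, a rotation vector about the world's x, y, z in rad, a list of three. In form: [{"gripper": gripper, "offset": [x, y, z], "turn": [wx, wy, wz]}, ...]. A call has 1 to 10 rows; each row shifts and turns the commanded pose from where the row before left it; what a row does not reach is not made up. A row lasts 1/8 s, in which the tool goes at most 62.5 mm and 10.7 degrees, less where a joint would pass 70% of its speed; a pose out of reach is approached as far as the arm can. A call with a gripper value outside its range is refused whole. The fingers move at their own pace and stop on an object; "newtons" is the grip in N (left out, the last holds). Time passes only in rows, so rows that do not move let the fingers close. It gives the time, the measured TCP pose, the force and the opening at its end, in the units of the state.
- sensors.sense(): the state, without advancing time (a new reading comes with each control period).
- cams.camera(name): name is "scene" or "top"; returns the picture (384x512x3 uint8, blue, green, red); there is no depth.
- cams.get_calibration(name): a dict with "K" (3x3 intrinsics, pixels), "cam_to_world" (4x4, takes a point from camera to world coordinates). Camera axes: x right, y down, z forward; pixel columns grow to the right and rows downward; lengths in mm; the calibration is good to about 2 mm. A picture is of the moment at which its call begins. get_calibration takes no time and is no camera call.
- robot.sign_off(): hands the job in, once; it reports no verdict.
The state is a dict: "time_s": time; "joints": joint angles; "dq": joint speeds; "tau": joint torques, N m; "tcp_pos": TCP position; "tcp_rot": TCP orientation; "ft_force": force on the tool from outside, world axes, zero at the start; "ft_torque": the same for the moment, N m; "width": finger opening in mm.
Only numpy, scipy, OpenCV 4.12 (cv2) and the standard library are available. Lean on these libraries where they do the work, as an engineer would, in place of code of your own. Each camera call takes 0.05 s, during which the arm holds its last target.

## Working session

There is one attempt and no reset: what is moved stays moved. The work goes in short steps, Python scripts to look and compute and a tool call to move; the robot and the scene stay as the last step left them, time stands still between calls to the robot, and variables do not carry over. Pictures are saved under pics/ and viewed, and the job is handed in when it is done.

Besides the shell and the picture viewer there is one more tool, called as name(argument=value, ...), one argument or row to a line, values as JSON. send_rows: Moves the arm, as the interface text tells. Its arguments: {"type":"object","properties":{"rows":{"type":"array","items":{"type":"object","properties":{"gripper":{"type":"number"},"offset":{"type":"array","items":{"type":"number"}},"turn":{"type":"array","items":{"type":"number"}}}}},"newtons":{"type":"number"}},"required":["rows"]}

```bash
ls; mkdir -p pics
python3 - <<'E'
from cell import sensors,cams,robot
import cv2,numpy as np
np.set_printoptions(suppress=True,precision=4)
s=sensors.sense()
for k,v in s.items(): print(k,v)
print(robot.pinch_z,[a for a in dir(robot) if a[0]!='_'])
for n in ("scene","top"):
    im=cams.camera(n); cv2.imwrite(f"pics/{n}0.png",im); 
    c=cams.get_calibration(n); print(n,c)
    cv2.imwrite(f"pics/{n}0_big.png",cv2.resize(im,(800,600),interpolation=cv2.INTER_CUBIC))
E
```

```text
pics
time_s 0.0
joints [ 1.191   0.3203  1.5657  0.      1.2574 -0.02  ]
dq [ 0.0018 -0.0003 -0.0002  0.0006 -0.0006 -0.0011]
tau [ -0.0025 -41.2469 -23.1972   0.0727   0.0458  -0.0001]
tcp_pos [202.2633 537.7246 213.1213]
tcp_rot [-0.5621 -3.0905  0.0027]
ft_force [0.1915 0.6734 0.7613]
ft_torque [0.0389 0.0194 0.0227]
width 91.17259837048894
-18.8 ['PlanningError', 'pinch_z', 'sign_off']
scene {'K': array([[449.0661,   0.    , 256.5029],
       [  0.    , 449.0661, 195.432 ],
       [  0.    ,   0.    ,   1.    ]]), 'cam_to_world': array([[   0.472 ,   -0.4088,    0.7811, -632.5868],
       [  -0.8815,   -0.2328,    0.4109, -559.833 ],
       [   0.0139,   -0.8824,   -0.4702,  888.931 ],
       [   0.    ,    0.    ,    0.    ,    1.    ]])}
top {'K': array([[437.837 ,   0.    , 262.6858],
       [  0.    , 437.837 , 194.7751],
       [  0.    ,   0.    ,   1.    ]]), 'cam_to_world': array([[  -0.4703,   -0.8072,    0.3567,   15.0978],
       [  -0.8825,    0.4324,   -0.185 ,  362.3955],
       [  -0.0048,   -0.4018,   -0.9157, 1615.0284],
       [   0.    ,    0.    ,    0.    ,    1.    ]])}
```

View pics/scene0_big.png

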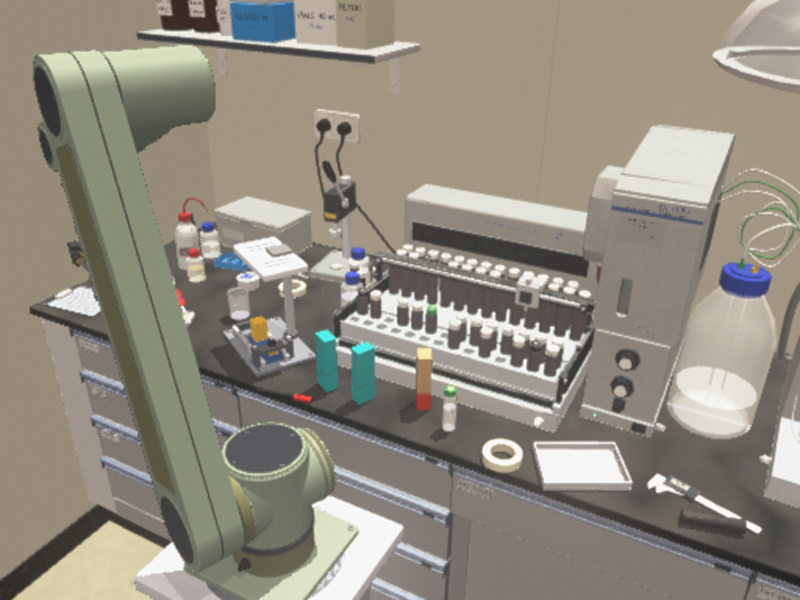

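View pics/top0_big.png

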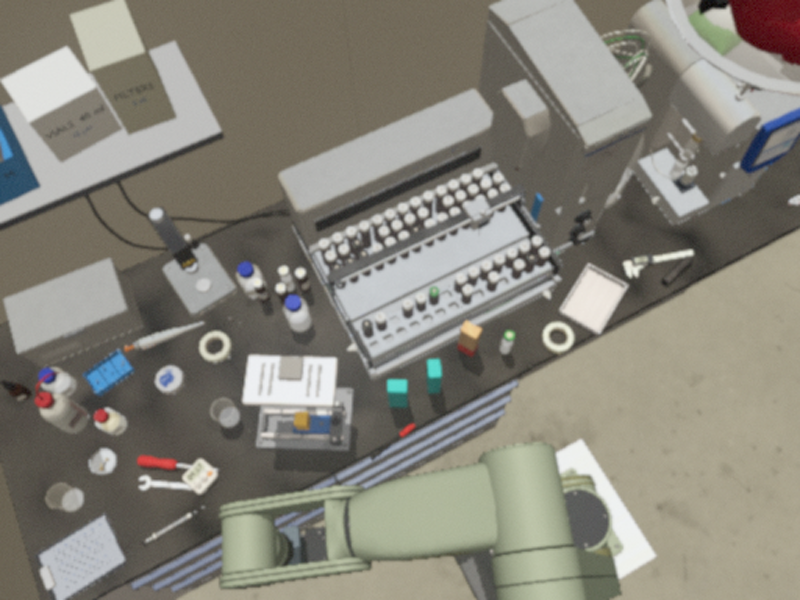

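Both views show the fixture, with its white lamp plate, at scene(big) (265,335) and top(big) (305,420). The knocker (wood over red) is at scene (424,380) and top (470,338). The tray is at scene (583,465) and top (594,298), and the vial, tape, two turquoise decoys, beaker and bottles are also visible. I'll zoom in next.

Run:
```python
import cv2
def crop(n,src,x0,y0,x1,y1,k):
    im=cv2.imread(src)[y0:y1,x0:x1]
    im=cv2.resize(im,None,fx=k,fy=k,interpolation=cv2.INTER_CUBIC)
    for x in range((x0//10+1)*10,x1,10):
        cv2.line(im,((x-x0)*k,0),((x-x0)*k,6 if x%50 else 14),(0,255,255),1)
        if x%20==0: cv2.putText(im,str(x),((x-x0)*k+2,20),0,0.4,(0,255,255),1)
    for y in range((y0//10+1)*10,y1,10):
        cv2.line(im,(0,(y-y0)*k),(6,(y-y0)*k),(0,255,255),1)
        if y%20==0: cv2.putText(im,str(y),(8,(y-y0)*k+4),0,0.4,(0,255,255),1)
    cv2.imwrite(n,im); print(im.shape)
crop('pics/c1.png','pics/scene0.png',130,140,230,255,5) if 0 else None
crop('pics/s_stand.png','pics/scene0.png',135,145,215,245,6)
crop('pics/s_right.png','pics/scene0.png',195,205,415,320,3)
crop('pics/t_stand.png','pics/top0.png',125,215,245,295,6)
crop('pics/t_right.png','pics/top0.png',240,160,410,270,4)
```

```text
(600, 480, 3)
(345, 660, 3)
(480, 720, 3)
(440, 680, 3)
```

View pics/s_stand.png

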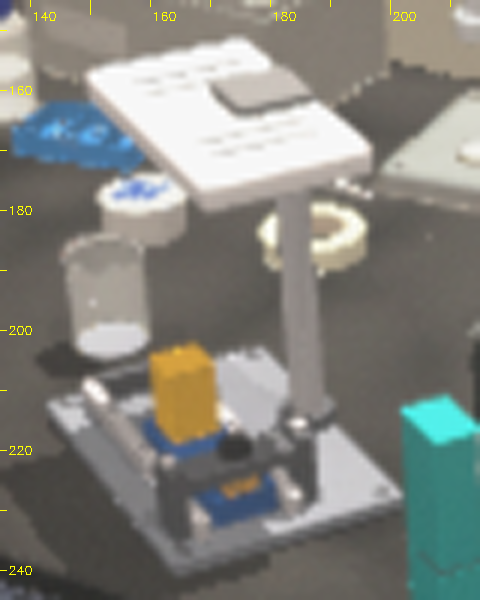

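View pics/t_stand.png

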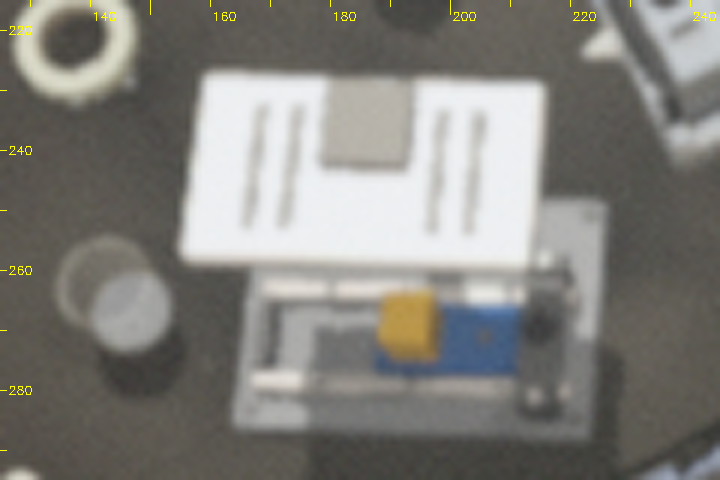

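View pics/s_right.png

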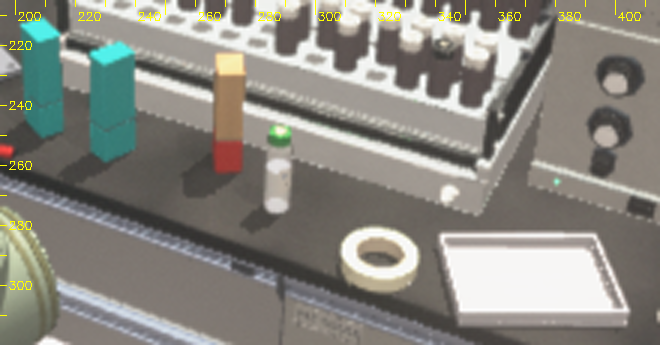

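View pics/t_right.png

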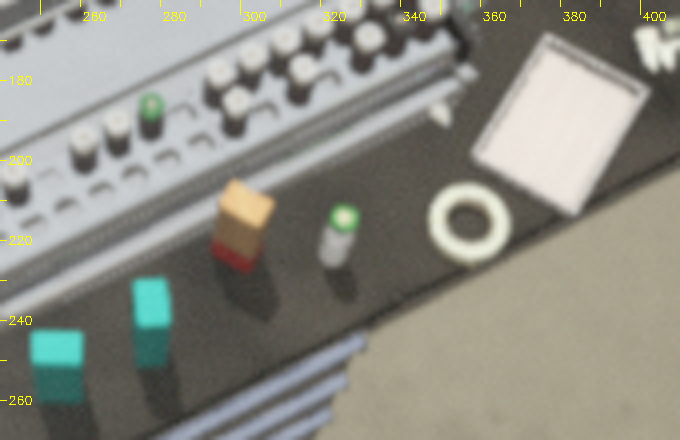

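The crops are clear enough to read corner pixels. The lug's top is at about top(190,269) and scene(165,203), the clamp is on the right end in top, and the stand's front faces image-down. Next I'll fit the planar poses from those corners in both views, leaving heights free as a check.

```bash
cat > h.py <<'E'
import numpy as np, cv2
from scipy.optimize import least_squares
from cell import sensors,cams,robot
np.set_printoptions(suppress=True,precision=3)
CAL={n:cams.get_calibration(n) for n in ("scene","top")}
def proj(n,P):
    P=np.atleast_2d(P).astype(float); c=CAL[n]; T=np.linalg.inv(c["cam_to_world"])
    q=P@T[:3,:3].T+T[:3,3]; q=q@c["K"].T; return q[:,:2]/q[:,2:]
def world(pose,pts):
    x,y,a=pose[:3]; z=pose[3] if len(pose)>3 else 0
    c,s=np.cos(a),np.sin(a); p=np.atleast_2d(pts).astype(float)
    return p@np.array([[c,s,0],[-s,c,0],[0,0,1]])+[x,y,z]
def fit(obs,x0,free_z=False):
    # obs: list of (cam, modelpt, pix)
    x0=list(x0)+([0.] if free_z else [])
    def f(p): return np.concatenate([(proj(n,world(p,m))[0]-u) for n,m,u in obs])
    r=least_squares(f,x0,loss='soft_l1',x_scale=[10,10,.1]+([10] if free_z else []))
    return r.x,f(r.x).reshape(-1,2)
def tri(us,ut):
    def f(p): return np.r_[proj("scene",p)[0]-us,proj("top",p)[0]-ut]
    r=least_squares(f,[300,300,50]); return r.x,f(r.x)
def box(x0,x1,y0,y1,z0,z1): return np.array([[x,y,z] for x in(x0,x1) for y in(y0,y1) for z in(z0,z1)],float)
EDG=[(i,j) for i in range(8) for j in range(i+1,8) if bin(i^j).count('1')==1]
def draw(im,n,pose,b,off,k,col):
    p=(proj(n,world(pose,b))-off+0.5)*k
    for i,j in EDG: cv2.line(im,tuple(int(v) for v in p[i]),tuple(int(v) for v in p[j]),col,1,cv2.LINE_AA)
def rect(n,x0,y0,x1,y1,k,img): return cv2.resize(img[y0:y1,x0:x1],None,fx=k,fy=k,interpolation=cv2.INTER_CUBIC)
E
python3 - <<'E'
from h import *
def T(x,y): return (125+x/6,215+y/6)
def S(x,y): return (135+x/6,145+y/6)
def R(x,y): return (195+x/3,205+y/3)
def U(x,y): return (240+x/4,160+y/4)
stand=[("top",(-55,110,12),T(236,425)),("top",(-55,-110,12),T(590,433)),("top",(95,-110,12),T(605,202)),
("scene",(-55,-110,12),S(175,558)),("scene",(-55,110,12),S(48,405)),("scene",(95,-110,12),S(403,490)),("scene",(95,110,12),S(265,348)),
("top",(94,95,240),T(207,72)),("top",(94,-95,240),T(545,83)),
("scene",(-12,95,240),S(88,73)),("scene",(-12,-95,240),S(207,190)),("scene",(94,-95,240),S(372,150)),("scene",(94,95,240),S(250,38))]
p,r=fit(stand,(300,600,-.5)); print("stand",p); print(r)
p2,_=fit(stand,(300,600,-.5),True); print(p2)
st=p
lug=[("top",(16,15,82),T(385,292)),("top",(16,-15,82),T(436,290)),("scene",(-16,-15,82),S(157,378)),("scene",(-16,15,82),S(150,352)),("scene",(16,15,82),S(195,343)),("scene",(16,-15,82),S(217,372))]
p,r=fit(lug,(st[0],st[1],st[2])); print("lug",p);print(r); 
c,s=np.cos(st[2]),np.sin(st[2]); d=p[:2]-st[:2]; print("lug in stand",c*d[0]+s*d[1],-s*d[0]+c*d[1])
p,r=fit(lug,(st[0],st[1],st[2]),True); print(p)
kn=[("top",(22,15,130),U(234,180)),("top",(22,-15,130),U(275,203)),("scene",(0,0,0),R(0,0))]
# knocker corners triangulated: shared top corners
for us,ut in [((217,76),(222,206)),((243,55),(275,203)),((245,72),(263,226)),((215,57),(234,180))]: print("kn",tri(R(*us),U(*ut)))
# tray rim corners
for us,ut in [((440,235),(546,33)),((598,233),(651,90)),((628,312),(576,215)),((462,325),(472,157))]: print("tray?",R(*us),U(*ut))
for nm,us,ut in [("vialcap",(279,130),(344,216)),("vialfoot",(276,210),(333,265)),("tape",(379,253),(470,222))]: print(nm,tri(R(*us),U(*ut)))
print("cup rim",tri(S(103,240),T(112,280)),"cup foot",tri(S(112,342),T(131,313)))
E
```

```text
stand [482.223 404.931  -0.525]
[[-0.108 -0.479]
 [ 0.711  0.224]
 [ 0.99  -0.779]
 [-0.598  0.656]
 [-0.604 -1.057]
 [ 0.265  0.401]
 [-0.615 -1.029]
 [ 0.377 -0.723]
 [ 0.979 -0.761]
 [-1.054 -1.063]
 [-1.086 -1.12 ]
 [ 0.435 -1.118]
 [-0.888 -0.76 ]]
[485.077 406.64   -0.525  -5.411]
lug [478.472 403.764  -0.548]
[[ 0.643 -0.674]
 [ 0.47   0.126]
 [ 0.703 -0.577]
 [-0.968  0.224]
 [-0.163 -0.319]
 [-0.902 -1.68 ]]
lug in stand -2.6621572839027854 -2.8878248442435632
[481.517 405.964  -0.6    -4.616]
kn (array([485.337, -16.568,  99.718]), array([ 0.751, -0.33 , -0.318,  0.876]))
kn (array([455.509, -54.03 , 150.75 ]), array([-1.117,  0.502,  0.493, -1.319]))
kn (array([456.583, -48.963, 123.942]), array([-3.354,  1.493,  1.468, -3.977]))
kn (array([484.995, -22.338, 130.076]), array([ 3.208, -1.428, -1.374,  3.723]))
tray? (341.66666666666663, 283.3333333333333) (376.5, 168.25)
tray? (394.33333333333337, 282.6666666666667) (402.75, 182.5)
tray? (404.33333333333337, 309.0) (384.0, 213.75)
tray? (349.0, 313.3333333333333) (358.0, 199.25)
vialcap (array([ 426.796, -115.082,   96.236]), array([ 0.002, -0.001, -0.001,  0.002]))
vialfoot (array([ 419.634, -115.643,   -3.593]), array([-1.255,  0.549,  0.575, -1.592]))
tape (array([ 385.737, -245.876,   17.879]), array([-0.255,  0.119,  0.134, -0.343]))
cup rim (array([584.763, 552.213,  78.251]), array([-0.312,  0.104,  0.073, -0.288])) cup foot (array([590.103, 559.478,  -3.831]), array([-0.432,  0.143,  0.101, -0.408]))
```

```bash
cat >> h.py <<'E'
def ray(n,uv,z):
    c=CAL[n]; d=c["cam_to_world"][:3,:3]@np.linalg.inv(c["K"])@np.r_[uv,1.]; o=c["cam_to_world"][:3,3]
    return o+d*(z-o[2])/d[2]
def C(x0,y0,k): return lambda x,y:(x0+(x+.5)/k-.5,y0+(y+.5)/k-.5)
E
python3 - <<'E'
from h import *
T=C(125,215,6);S=C(135,145,6);R=C(195,205,3);U=C(240,160,4)
stand=[("top",(-55,110,12),T(236,425)),("top",(-55,-110,12),T(590,433)),("top",(95,-110,12),T(605,202)),
("scene",(-55,-110,12),S(175,558)),("scene",(-55,110,12),S(48,405)),("scene",(95,-110,12),S(403,490)),("scene",(95,110,12),S(265,348)),
("top",(94,95,240),T(207,72)),("top",(94,-95,240),T(545,83)),
("scene",(-12,95,240),S(88,73)),("scene",(-12,-95,240),S(207,190)),("scene",(94,-95,240),S(372,150)),("scene",(94,95,240),S(250,38))]
p,r=fit(stand,(300,600,-.5)); print("stand",p); print(r.T)
p2,_=fit(stand,(300,600,-.5),True); print(p2)
st=p
lug=[("top",(16,15,82),T(385,292)),("top",(16,-15,82),T(436,290)),("scene",(-16,-15,82),S(157,378)),("scene",(-16,15,82),S(150,352)),("scene",(16,15,82),S(195,343)),("scene",(16,-15,82),S(217,372))]
p,r=fit(lug,(st[0],st[1],st[2])); print("lug",p);print(r.T); 
c,s=np.cos(st[2]),np.sin(st[2]); d=p[:2]-st[:2]; print("lug in stand",c*d[0]+s*d[1],-s*d[0]+c*d[1])
print(fit(lug,st,True)[0])
print("knocker top corners z130")
for a in [(234,180),(275,203),(263,226),(222,206)]: print("top",ray("top",U(*a),130))
for a in [(215,57),(243,55),(245,72),(217,76)]: print("scene",ray("scene",R(*a),130))
for a in [(214,168),(241,173)]: print("scene foot",ray("scene",R(*a),0))
for a in [(210,252),(250,274)]: print("top foot",ray("top",U(*a),0))
print("tray rim z18")
for a in [(546,33),(651,90),(576,215),(472,157)]: print("top",ray("top",U(*a),18))
for a in [(440,235),(598,233),(628,312),(462,325)]: print("scene",ray("scene",R(*a),18))
E
```

```text
stand [483.669 406.717  -0.524]
[[-0.29   0.523  0.807 -0.311 -0.305  0.507 -0.354  0.115  0.711 -0.77
  -0.815  0.67  -0.634]
 [-0.167  0.51  -0.485  0.733 -0.912  0.498 -0.87  -0.418 -0.479 -0.875
  -0.983 -0.968 -0.563]]
[485.771 408.006  -0.524  -4.096]
lug [480.01  405.757  -0.556]
[[ 0.416  0.233  0.908 -0.692  0.128 -0.68 ]
 [-0.403  0.464 -0.485  0.31  -0.198 -1.551]]
lug in stand -2.686545066876443 -2.6624812970766825
[481.992 407.261  -0.592  -3.204]
knocker top corners z130
top [497.33  -33.647 130.   ]
top [460.049 -55.261 130.   ]
top [445.847 -34.314 130.   ]
top [480.284 -11.242 130.   ]
scene [473.481 -15.377 130.   ]
scene [491.951 -39.759 130.   ]
scene [462.26 -56.59 130.  ]
scene [440.782 -34.435 130.   ]
scene foot [454.859 -27.183   0.   ]
scene foot [461.184 -57.241  -0.   ]
top foot [484.516  -9.561   0.   ]
top foot [446.338 -32.652   0.   ]
tray rim z18
top [ 524.118 -425.538   18.   ]
top [ 420.558 -482.393   18.   ]
top [ 344.132 -339.277   18.   ]
top [ 443.819 -283.563   18.   ]
scene [ 443.757 -288.968   18.   ]
scene [ 525.277 -428.649   18.   ]
scene [ 421.698 -480.574   18.   ]
scene [ 328.81  -349.089   18.   ]
```

```bash
cat >> h.py <<'E'
ST=np.array([483.7,406.7,-0.524]); KN=np.array([470.,-35.,.53]); TR=np.array([432.5,-384.,.515])
E
python3 - <<'E'
from h import *
ly=-2.7
ims={n:cv2.imread(f'pics/{n}0.png') for n in("scene","top")}
views=[("scene",(135,145),(215,245),6,"ov_s1"),("top",(125,215),(245,295),6,"ov_t1"),("scene",(195,205),(415,320),3,"ov_s2"),("top",(240,160),(410,270),4,"ov_t2")]
for n,a,b,k,nm in views:
    im=rect(n,a[0],a[1],b[0],b[1],k,ims[n]); o=np.array(a)
    draw(im,n,ST,box(-55,95,-110,110,0,12),o,k,(0,255,0))
    draw(im,n,ST,box(-12,94,-95,95,218,240),o,k,(0,255,0))
    draw(im,n,ST,box(-47,47,-93,-67,42,60),o,k,(255,0,255))
    draw(im,n,ST,box(-34,34,-67,88,26,26.1),o,k,(255,255,0))
    draw(im,n,ST,box(-16,16,ly-15,ly+15,32,82),o,k,(0,0,255))
    draw(im,n,KN,box(-22,22,-15,15,0,130),o,k,(0,255,0))
    draw(im,n,KN,box(-16,16,-59,59,71,95),o,k,(255,0,255))
    draw(im,n,TR,box(-57.5,57.5,-80,80,0,18),o,k,(0,255,0))
    cv2.imwrite(f"pics/{nm}.png",im)
E
```

```text
(no output)
```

View pics/ov_s1.png

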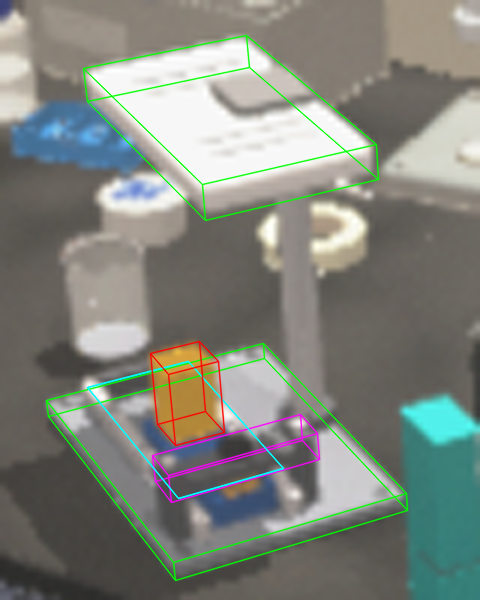

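View pics/ov_t1.png

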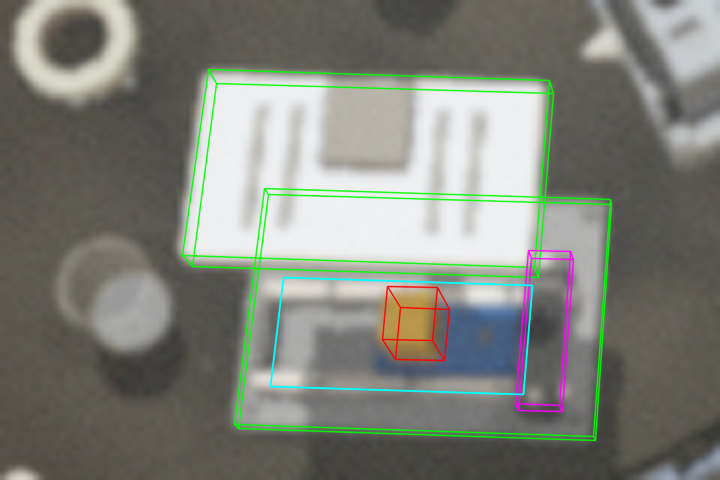

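View pics/ov_s2.png

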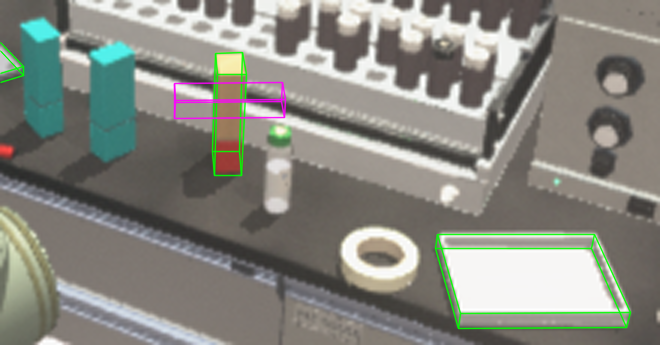

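View pics/ov_t2.png

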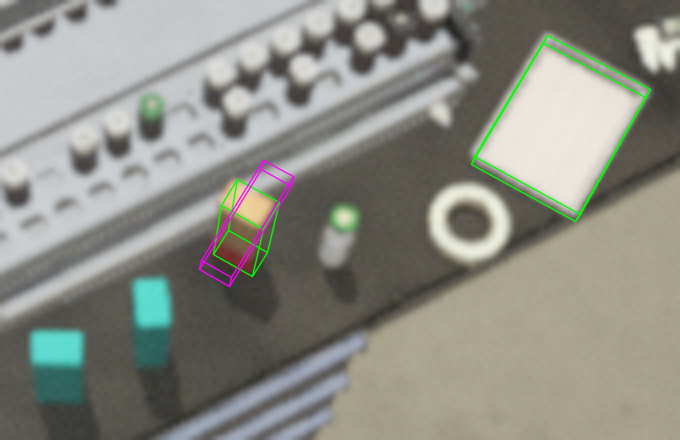

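```bash
python3 - <<'E'
from h import *
R=C(195,205,3);U=C(240,160,4)
for a in [(480,213),(300,160),(245,143)]: print("scene z0",ray("scene",R(*a),0))
for z in (0,40,60,80): print(z,"top front edge",ray("top",U(470,85),z)[:2],ray("top",U(330,152),z)[:2],ray("top",U(0,315),z)[:2])
print(tri(R(482,167),U(474,75)))
# knocker axis: decoys
for a in [(111,158),(45,136)]: print("decoy",ray("scene",R(*a),0))
E
python3 - <<'E'
import cv2
im=cv2.imread('pics/scene0.png')[185:285,240:370]; cv2.imwrite('pics/rk.png',cv2.resize(im,None,fx=6,fy=6,interpolation=cv2.INTER_CUBIC))
im=cv2.imread('pics/top0.png')[160:260,250:380]; cv2.imwrite('pics/rkt.png',cv2.resize(im,None,fx=6,fy=6,interpolation=cv2.INTER_CUBIC))
E
```

```text
scene z0 [ 521.498 -308.636    0.   ]
scene z0 [ 515.005 -104.089    0.   ]
scene z0 [514.288 -36.294   0.   ]
0 top front edge [ 516.822 -332.739] [ 520.437 -168.362] [523.933 200.992]
40 top front edge [ 504.395 -315.522] [ 507.921 -155.216] [511.331 204.99 ]
60 top front edge [ 498.182 -306.914] [ 501.663 -148.644] [505.03  206.988]
80 top front edge [ 491.969 -298.305] [ 495.405 -142.071] [498.728 208.987]
(array([ 500.298, -309.147,   73.837]), array([ 0.226, -0.116, -0.131,  0.297]))
decoy [415.348  81.431   0.   ]
decoy [414.943 168.789   0.   ]
```

View pics/rk.png

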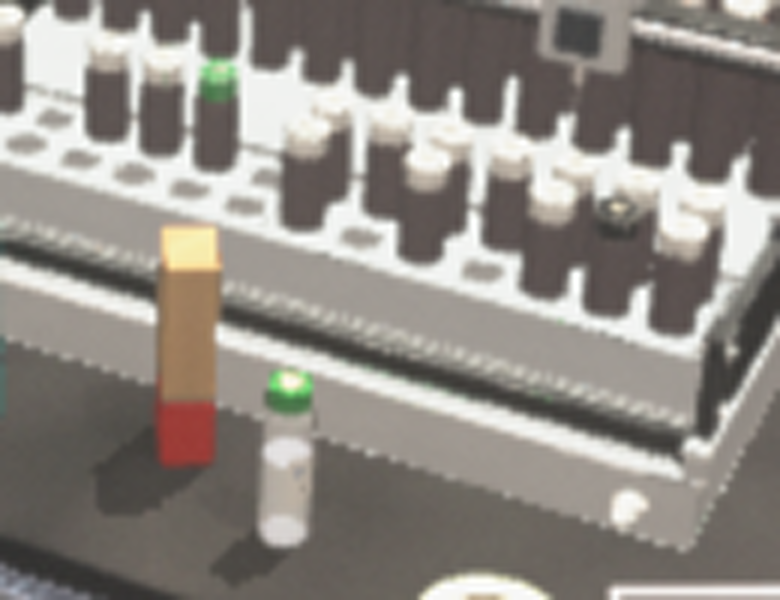

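View pics/rkt.png

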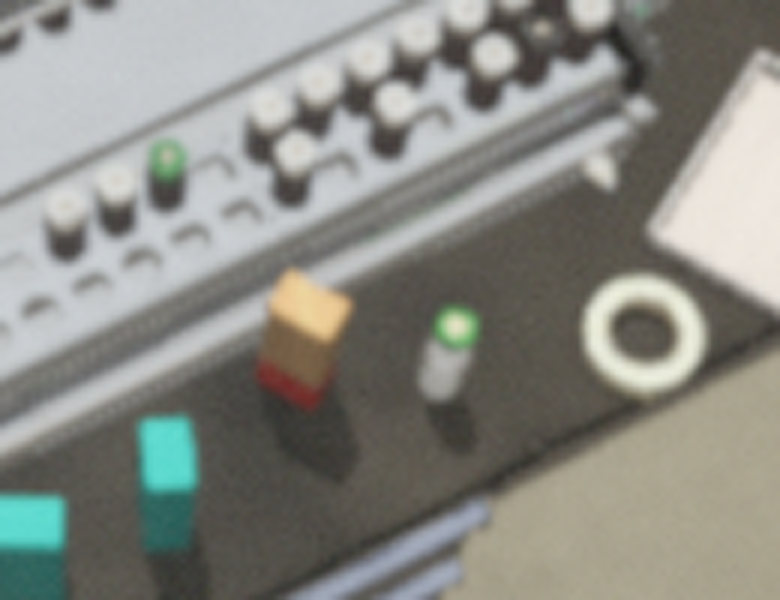

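Run:
```python
from h import *
A=C(240,185,6);B=C(250,160,6)
for nm,a,b in [("greencap",(218,75),(167,155)),("capL",(160,58),(117,180)),("cap3",(428,155),(395,100)),("cap front",(305,130),(295,150)),("rim near kn",(165,197),(165,275))]: print(nm,tri(A(*a),B(*b)))
```

```text
greencap (array([585.315,   5.929, 169.347]), array([ 0.11 , -0.051, -0.047,  0.122]))
capL (array([583.654,  41.502, 171.851]), array([ 0.225, -0.102, -0.093,  0.245]))
cap3 (array([ 550.986, -134.222,  173.877]), array([-0.117,  0.058,  0.058, -0.138]))
cap front (array([551.078, -63.644, 170.   ]), array([ 0.185, -0.088, -0.085,  0.211]))
rim near kn (array([546.038,  24.009, 101.325]), array([-1.559,  0.69 ,  0.644, -1.757]))
```

The overlays agree to about 1 px. That puts the stand at about (484,407) with yaw −0.524, the knocker at about (469.5,−34) with yaw 0.53, and the tray at about (432,−384) with yaw 0.515. The lug point is at stand y ≈ 0. The rack vials are 170 high at x ≈ 551, so I'll grasp the knocker vertically, biased slightly to the front. First move is to above the knocker.

send_rows(
  rows=[
    {"gripper": 0.75,"offset": [2.0,-4.4,0.5],"turn": [0,0,0.0685]},
    {"gripper": 0.75,"offset": [2.0,-4.4,0.5],"turn": [0,0,0.0685]},
    {"gripper": 0.75,"offset": [2.0,-4.4,0.5],"turn": [0,0,0.0685]},
    {"gripper": 0.75,"offset": [2.0,-4.4,0.5],"turn": [0,0,0.0685]},
    {"gripper": 0.75,"offset": [2.0,-4.4,0.5],"turn": [0,0,0.0685]},
    {"gripper": 0.75,"offset": [2.0,-4.4,0],"turn": [0,0,0.0685]},
    {"gripper": 0.75,"offset": [2.0,-4.4,0],"turn": [0,0,0.0685]},
    {"gripper": 0.75,"offset": [2.0,-4.4,0],"turn": [0,0,0.0685]},
    {"gripper": 0.75,"offset": [2.0,-4.4,0],"turn": [0,0,0.0685]},
    {"gripper": 0.75,"offset": [2.0,-4.4,0],"turn": [0,0,0.0685]},
  ],
  newtons=50,
)

```text
time_s: 1.35
tcp_pos: [402.7, 96.7, 238.8]
tcp_rot: [0.512, -3.099, -0.0]
ft_force: [0.6, -0.1, -0.7]
width: 68.3
```

send_rows(
  rows=[
    {"gripper": 0.75,"offset": [2.0,-4.4,0],"turn": [0,0,0.0685]},
    {"gripper": 0.75,"offset": [2.0,-4.4,0],"turn": [0,0,0.0685]},
    {"gripper": 0.75,"offset": [2.2,-4.6,0],"turn": [0,0,0.0685]},
    {"gripper": 0.75,"offset": [0,0,0],"turn": [0,0,0]},
    {"gripper": 0.75,"offset": [0,0,0],"turn": [0,0,0]},
  ],
)

```text
time_s: 1.98
tcp_pos: [463.8, -35.4, 238.5]
tcp_rot: [0.822, -3.031, -0.002]
ft_force: [0.0, 0.2, -0.4]
width: 68.4
```

```bash
cat >> h.py <<'E'
from scipy.spatial.transform import Rotation as Ro
def st():
    s=sensors.sense(); R=Ro.from_rotvec(s["tcp_rot"]).as_matrix()
    print("t",s["time_s"],"tcp",s["tcp_pos"],"z",R[:,2],"jaw",R[:,1],"jawdeg",np.degrees(np.arctan2(R[1,1],R[0,1])),"w",s["width"],"F",s["ft_force"],"M",s["ft_torque"]); print("q",s["joints"])
    return s,R
def snap(name,n,x0,y0,x1,y1,k):
    im=cams.camera(n); cv2.imwrite(f"pics/{name}_raw.png",im); cv2.imwrite(f"pics/{name}.png",rect(n,x0,y0,x1,y1,k,im)); return im
E
python3 - <<'E'
from h import *
st(); snap("a1s","scene",195,150,335,290,4); snap("a1t","top",230,150,370,270,5)
E
```

```text
t 1.975 tcp [463.842 -35.448 238.54 ] z [-0.002  0.001 -1.   ] jaw [-0.505  0.863  0.001] jawdeg 120.3507727574264 w 68.3864879026285 F [ 0.035  0.185 -0.424] M [0.06  0.015 0.014]
q [-0.101  0.13   1.755  0.001  1.258 -2.202]
```

View pics/a1s.png

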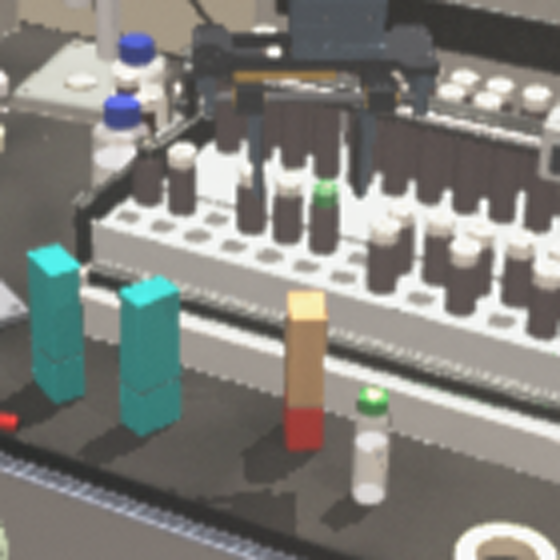

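View pics/a1t.png

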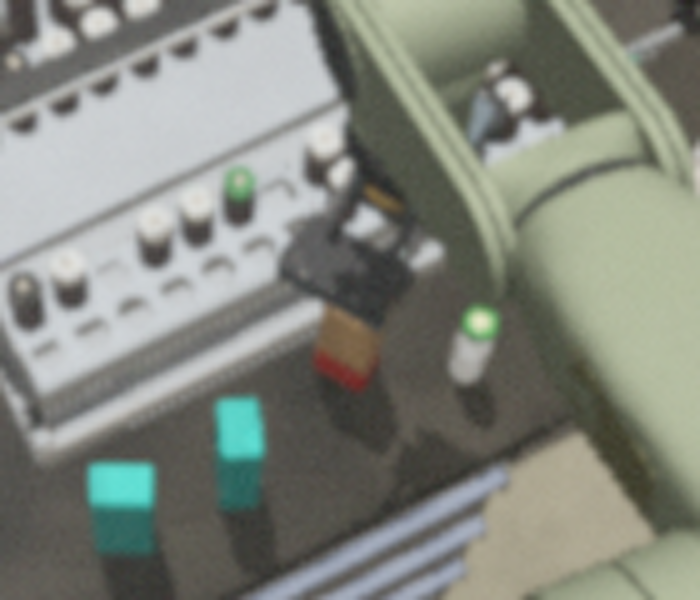

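Run:
```python
from h import *
s,R=st(); p=s["tcp_pos"]
for d in (-40,40): 
    q=proj("scene",p+d*R[:,1])[0]; print((q-[195,150]+.5)*4-.5)
```

```text
t 2.075 tcp [463.804 -34.801 238.831] z [-0.001  0.001 -1.   ] jaw [-0.507  0.862  0.001] jawdeg 120.46087298404085 w 68.67427253893696 F [-0.403 -0.161 -0.168] M [ 0.061 -0.009  0.012]
q [-0.1    0.129  1.755  0.     1.258 -2.203]
[359.042 187.173]
[254.983 187.789]
```

send_rows(
  rows=[
    {"gripper": 0.75,"offset": [0.1,-0.1,-3.0],"turn": [0,0,0]},
    {"gripper": 0.75,"offset": [0,0,-3.5],"turn": [0,0,0]},
    {"gripper": 0.75,"offset": [0,0,-3.5],"turn": [0,0,0]},
    {"gripper": 0.75,"offset": [0,0,-3.0],"turn": [0,0,0]},
    {"gripper": 0.75,"offset": [0,0,-2.0],"turn": [0,0,0]},
    {"gripper": 0.75,"offset": [0,0,-1.2],"turn": [0,0,0]},
    {"gripper": 0.75,"offset": [0,0,0],"turn": [0,0,0]},
  ],
)

```text
time_s: 2.95
tcp_pos: [465.0, -36.1, 76.7]
tcp_rot: [0.825, -3.03, -0.001]
ft_force: [-0.5, 0.3, -0.1]
width: 68.3
```

Run:
```python
from h import *
st(); snap("a2s","scene",215,170,335,290,5); snap("a2t","top",230,150,370,270,5)
```

```text
t 2.95 tcp [465.008 -36.112  76.712] z [-0.001  0.    -1.   ] jaw [-0.507  0.862  0.001] jawdeg 120.47175320519344 w 68.2800275384111 F [-0.454  0.277 -0.14 ] M [0.019 0.062 0.026]
q [-0.102  0.292  2.001  0.     0.85  -2.205]
```

View pics/a2s.png

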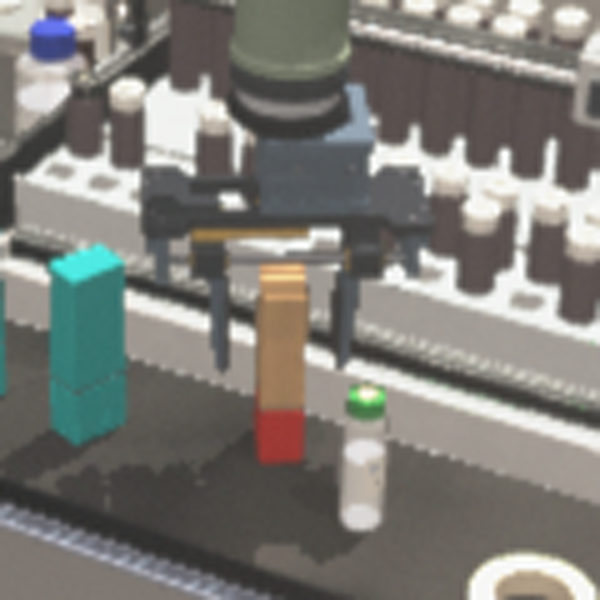

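The fingers straddle the block at crop x = 222 and 345, with the block at 257–306, so it is centred. I'll close the gripper.

send_rows(
  rows=[
    {"gripper": 0.2,"offset": [0,0,0],"turn": [0,0,0]},
    {"gripper": 0.2,"offset": [0,0,0],"turn": [0,0,0]},
    {"gripper": 0.2,"offset": [0,0,0],"turn": [0,0,0]},
    {"gripper": 0.2,"offset": [0,0,0],"turn": [0,0,0]},
    {"gripper": 0.2,"offset": [0,0,0],"turn": [0,0,0]},
    {"gripper": 0.2,"offset": [0,0,0],"turn": [0,0,0]},
  ],
  newtons=55,
)

```text
time_s: 3.8
tcp_pos: [465.5, -36.9, 77.0]
tcp_rot: [0.824, -3.032, 0.0]
ft_force: [-0.4, -0.5, 0.5]
width: 29.7
```

Run:
```python
from h import *
st()
```

```text
t 3.8 tcp [465.477 -36.878  77.004] z [-0. -0. -1.] jaw [-0.506  0.862 -0.   ] jawdeg 120.40646209977959 w 29.70564755662272 F [-0.405 -0.547  0.496] M [-0.017  0.022 -0.016]
q [-0.104  0.292  2.    -0.     0.849 -2.205]
```

Gripped at 29.7 mm width, which matches the block. Now I'll lift and carry it toward the front of the stand.

send_rows(
  rows=[
    {"gripper": 0.2,"offset": [0,0,2.0],"turn": [0,0,0]},
    {"gripper": 0.2,"offset": [0,0,4.5],"turn": [0,0,0]},
    {"gripper": 0.2,"offset": [0,0,5.0],"turn": [0,0,0]},
    {"gripper": 0.2,"offset": [0,0,5.0],"turn": [0,0,0]},
    {"gripper": 0.2,"offset": [-2.2,4.1,0],"turn": [0,0,-0.0878]},
    {"gripper": 0.2,"offset": [-2.2,4.1,0],"turn": [0,0,-0.0878]},
    {"gripper": 0.2,"offset": [-2.2,4.1,0],"turn": [0,0,-0.0878]},
    {"gripper": 0.2,"offset": [-2.2,4.1,0],"turn": [0,0,-0.0878]},
    {"gripper": 0.2,"offset": [-2.2,4.1,0],"turn": [0,0,-0.0878]},
    {"gripper": 0.2,"offset": [-0.6,4.1,0],"turn": [0,0,-0.0878]},
  ],
)

```text
time_s: 5.05
tcp_pos: [347.6, 210.0, 241.7]
tcp_rot: [0.002, -3.141, 0.001]
ft_force: [2.1, -0.3, -0.4]
width: 29.8
```

send_rows(
  rows=[
    {"gripper": 0.2,"offset": [-0.6,4.1,0],"turn": [0,0,-0.0878]},
    {"gripper": 0.2,"offset": [-0.6,4.1,0],"turn": [0,0,-0.0878]},
    {"gripper": 0.2,"offset": [-0.6,4.1,0],"turn": [0,0,-0.0878]},
    {"gripper": 0.2,"offset": [-0.6,4.1,0],"turn": [0,0,-0.0878]},
    {"gripper": 0.2,"offset": [-0.7,4.2,0],"turn": [0,0,-0.0878]},
    {"gripper": 0.2,"offset": [-0.8,4.3,0],"turn": [0,0,-0.0878]},
    {"gripper": 0.2,"offset": [0,0,0],"turn": [0,0,0]},
    {"gripper": 0.2,"offset": [0,0,0],"turn": [0,0,0]},
  ],
)

```text
time_s: 6.05
tcp_pos: [310.2, 457.4, 241.2]
tcp_rot: [-0.811, -3.035, 0.004]
ft_force: [-0.3, 0.5, -1.7]
width: 29.6
```

Run:
```python
from h import *
st()
```

```text
t 6.05 tcp [310.156 457.353 241.222] z [-0.001 -0.002 -1.   ] jaw [ 0.499  0.867 -0.002] jawdeg 60.089730693538066 w 29.571335119011447 F [-0.3    0.543 -1.723] M [ 0.014 -0.028 -0.012]
q [ 0.954  0.269  1.567 -0.001  1.307 -0.094]
```

send_rows(
  rows=[
    {"gripper": 0.2,"offset": [0,0,0],"turn": [-0.0825,-0.143,0]},
    {"gripper": 0.2,"offset": [0,0,-1.0],"turn": [-0.0825,-0.143,0]},
    {"gripper": 0.2,"offset": [0,0,-3.0],"turn": [-0.0825,-0.143,0]},
    {"gripper": 0.2,"offset": [0,0,-3.0],"turn": [-0.0825,-0.143,0]},
    {"gripper": 0.2,"offset": [0,0,-3.0],"turn": [0,0,0]},
    {"gripper": 0.2,"offset": [0,0,-2.5],"turn": [0,0,0]},
    {"gripper": 0.2,"offset": [0,0,0],"turn": [0,0,0]},
    {"gripper": 0.2,"offset": [0,0,0],"turn": [0,0,0]},
  ],
)

```text
time_s: 7.05
tcp_pos: [311.1, 458.2, 118.2]
tcp_rot: [0.647, 2.41, -0.219]
ft_force: [-0.2, 0.7, -1.4]
width: 29.5
```

```bash
cat >> h.py <<'E'
def tost(p):
    d=np.asarray(p)-[ST[0],ST[1],0]; c,s=np.cos(ST[2]),np.sin(ST[2]); return np.array([c*d[0]+s*d[1],-s*d[0]+c*d[1],d[2]])
def fromst(p):
    return world(ST,p)[0]
E
python3 - <<'E'
from h import *
s,R=st(); p=s["tcp_pos"]; print("stand frame tcp",tost(p)); a=-R[:,2]
b=np.cross(R[:,1],a); print("b",b)
foot=p-76.5*a+4.9*b*np.sign(b[0]); print("foot",tost(foot))
snap("a3s","scene",95,140,235,260,5); snap("a3t","top",105,195,255,315,5)
E
```

```text
t 7.05 tcp [311.14  458.155 118.182] z [ 0.532 -0.306 -0.79 ] jaw [0.5   0.866 0.002] jawdeg 59.987872518093646 w 29.545402172854324 F [-0.239  0.746 -1.445] M [0.28  0.54  0.007]
q [ 1.318  0.473  1.784 -0.691  1.187  0.639]
stand frame tcp [-175.152  -41.789  118.182]
b [ 0.684 -0.396  0.613]
foot [-124.376  -41.693   60.753]
```

View pics/a3s.png

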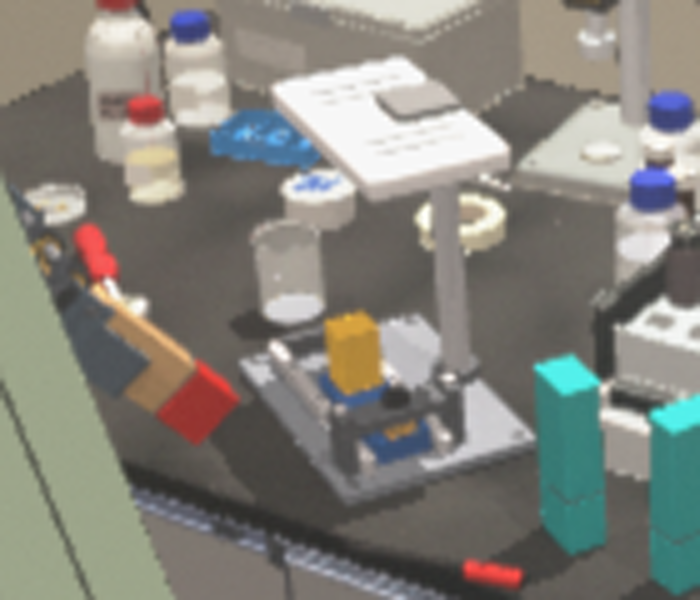

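View pics/a3t.png

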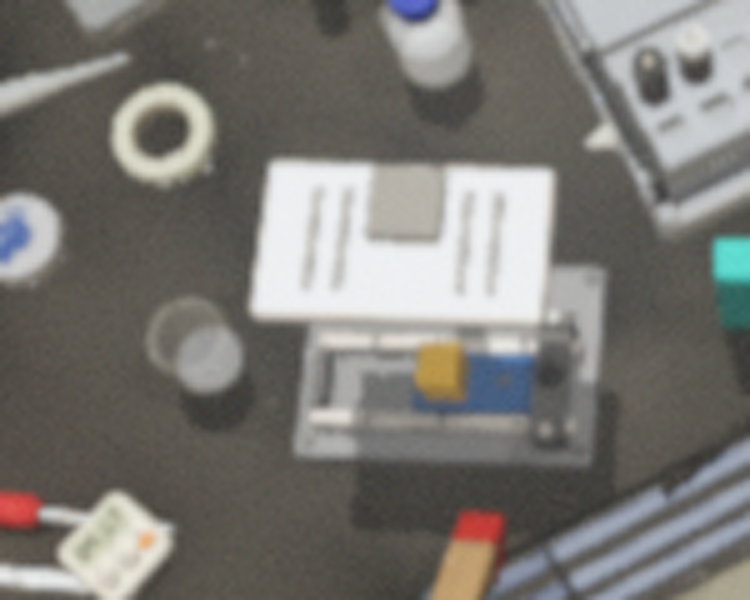

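The block's red end is at top crop (480,525), lined up with the gap between the lug (right edge at x≈465) and the bridge (left edge at x≈528). I'll advance 100 mm in stand +x and look again.

send_rows(
  rows=[
    {"gripper": 0.2,"offset": [1.5,-0.87,0],"turn": [0,0,0]},
    {"gripper": 0.2,"offset": [2.0,-1.15,0],"turn": [0,0,0]},
    {"gripper": 0.2,"offset": [2.0,-1.15,0],"turn": [0,0,0]},
    {"gripper": 0.2,"offset": [2.0,-1.15,0],"turn": [0,0,0]},
    {"gripper": 0.2,"offset": [1.2,-0.69,0],"turn": [0,0,0]},
    {"gripper": 0.2,"offset": [0,0,0],"turn": [0,0,0]},
    {"gripper": 0.2,"offset": [0,0,0],"turn": [0,0,0]},
  ],
)

```text
time_s: 8.02
tcp_pos: [397.3, 408.4, 117.0]
tcp_rot: [0.645, 2.41, -0.221]
ft_force: [0.1, 0.4, -1.4]
width: 30.2
```

```bash
cat >> h.py <<'E'
def footpose(s,R):
    p=s["tcp_pos"]; a=-R[:,2]; b=np.cross(R[:,1],a); b=b*np.sign(b[0]); return p-76.5*a+4.9*b,a,b
E
python3 - <<'E'
from h import *
s,R=st(); print("stand tcp",tost(s["tcp_pos"]),"foot",tost(footpose(s,R)[0]))
snap("a4s","scene",125,170,215,250,8); snap("a4t","top",135,235,245,315,7)
E
```

```text
t 8.025 tcp [397.267 408.354 117.047] z [ 0.531 -0.306 -0.79 ] jaw [0.499 0.866 0.   ] jawdeg 60.0453839274008 w 30.16655521581445 F [ 0.055  0.404 -1.378] M [0.327 0.539 0.039]
q [ 1.145  0.448  1.834 -0.764  1.08   0.547]
stand tcp [-75.664 -41.814 117.047] foot [-24.889 -41.739  59.617]
```

View pics/a4s.png

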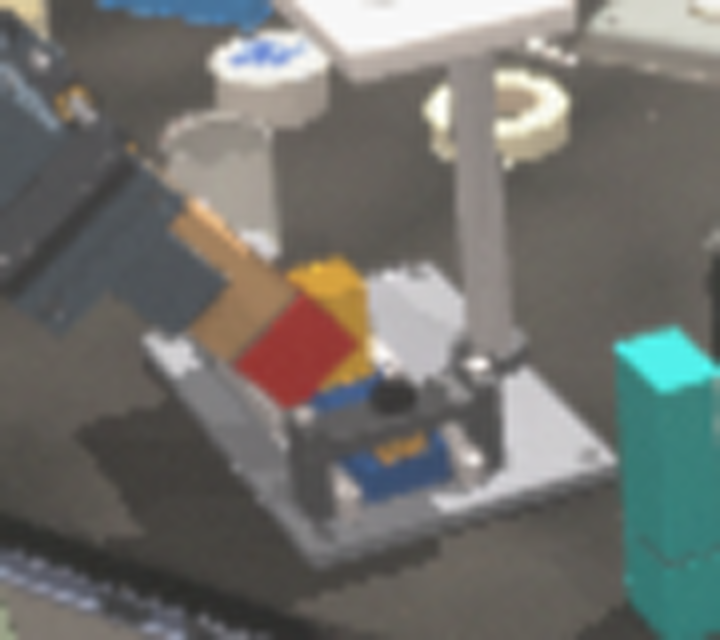

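View pics/a4t.png

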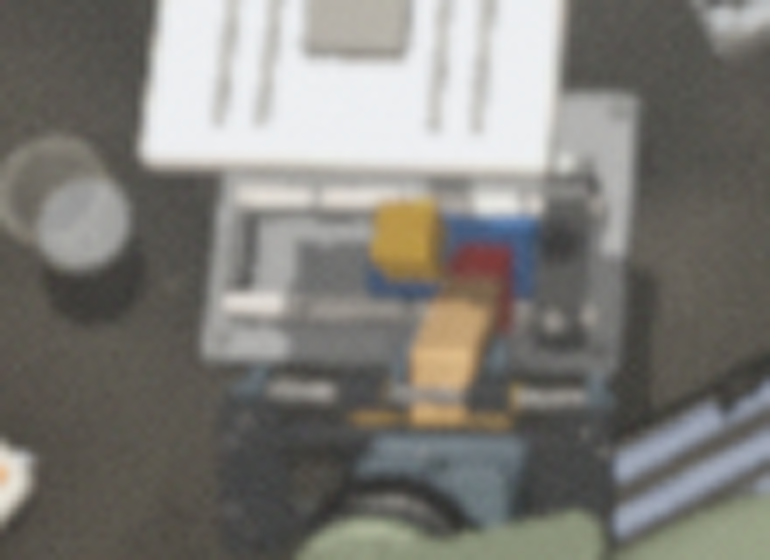

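The red end is inside the gap at top crop x 455–513, with the lug edge at 440 and the bridge edge at 540. I'll do the last 30 mm in and 7 mm down.

send_rows(
  rows=[
    {"gripper": 0.2,"offset": [0.9,-0.5,0],"turn": [0,0,0]},
    {"gripper": 0.2,"offset": [0.9,-0.5,0],"turn": [0,0,0]},
    {"gripper": 0.2,"offset": [0.8,-0.5,0],"turn": [0,0,0]},
    {"gripper": 0.2,"offset": [0,0,-0.4],"turn": [0,0,0]},
    {"gripper": 0.2,"offset": [0,0,-0.3],"turn": [0,0,0]},
    {"gripper": 0.2,"offset": [0,0,0],"turn": [0,0,0]},
    {"gripper": 0.2,"offset": [0,0,0],"turn": [0,0,0]},
  ],
)

```text
time_s: 9.0
tcp_pos: [423.3, 393.3, 109.9]
tcp_rot: [0.644, 2.41, -0.221]
ft_force: [0.3, -0.1, -1.9]
width: 29.7
```

Run:
```python
from h import *
s,R=st(); print("stand tcp",tost(s["tcp_pos"]),"foot",tost(footpose(s,R)[0]))
snap("a5s","scene",125,170,215,250,8); snap("a5t","top",135,235,245,315,7)
```

```text
t 9.0 tcp [423.317 393.292 109.919] z [ 0.531 -0.306 -0.79 ] jaw [ 0.499  0.867 -0.   ] jawdeg 60.062553680367614 w 29.747448336492422 F [ 0.325 -0.123 -1.867] M [0.294 0.564 0.063]
q [ 1.091  0.454  1.848 -0.791  1.039  0.529]
stand tcp [-45.572 -41.821 109.919] foot [  5.224 -41.759  52.508]
```

View pics/a5s.png

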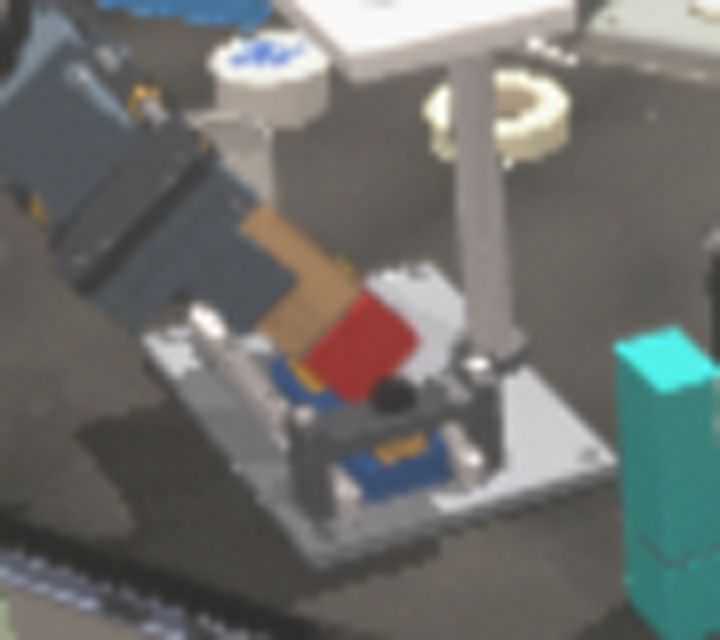

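View pics/a5t.png

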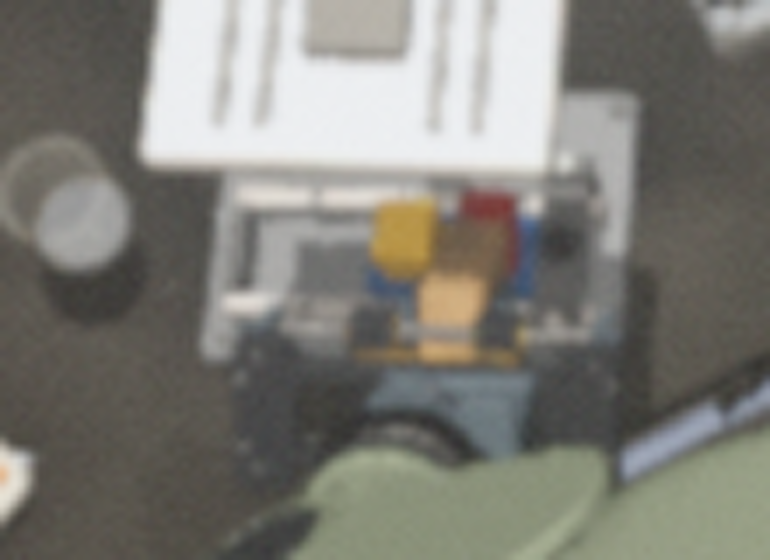

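send_rows(
  rows=[
    {"gripper": 0.2,"offset": [0.25,0.433,0],"turn": [0,0,0]},
    {"gripper": 0.2,"offset": [0.25,0.433,0],"turn": [0,0,0]},
    {"gripper": 0.2,"offset": [0.25,0.433,0],"turn": [0,0,0]},
    {"gripper": 0.2,"offset": [0.25,0.433,0],"turn": [0,0,0]},
  ],
)

```text
time_s: 9.6
tcp_pos: [431.9, 406.2, 109.6]
tcp_rot: [0.65, 2.408, -0.235]
ft_force: [-5.2, -7.5, 2.3]
width: 30.1
```

Run:
```python
from h import *
s,R=st(); print("stand tcp",tost(s["tcp_pos"]),"foot",tost(footpose(s,R)[0]))
snap("a6s","scene",125,170,215,250,8)
```

```text
t 9.6 tcp [431.921 406.155 109.572] z [ 0.527 -0.317 -0.788] jaw [ 0.505  0.863 -0.009] jawdeg 59.6387456706945 w 30.14620753560082 F [-5.207 -7.546  2.272] M [-1.289  0.954 -1.496]
q [ 1.089  0.479  1.803 -0.78   1.062  0.51 ]
stand tcp [-44.559 -26.379 109.572] foot [  6.355 -27.185  52.271]
```

View pics/a6s.png

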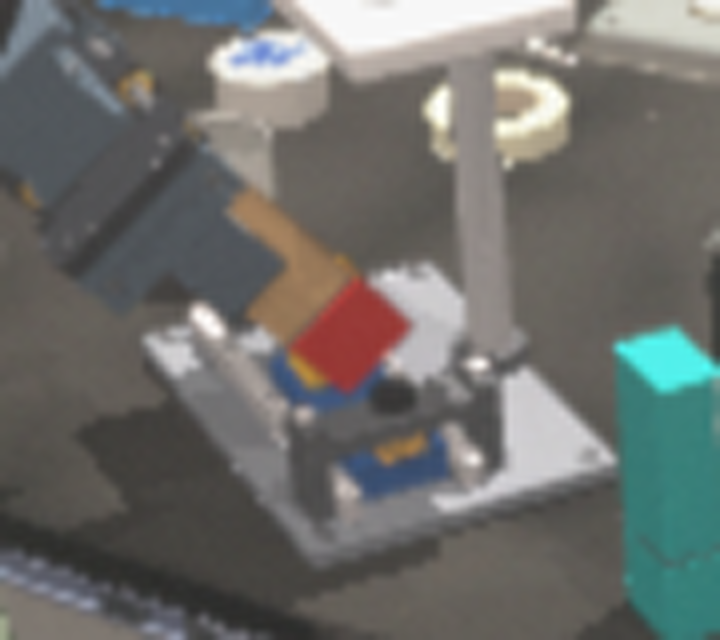

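Contact is made at about 9 N. I'll keep pushing.

send_rows(
  rows=[
    {"gripper": 0.2,"offset": [0.25,0.433,0],"turn": [0,0,0]},
    {"gripper": 0.2,"offset": [0.25,0.433,0],"turn": [0,0,0]},
    {"gripper": 0.2,"offset": [0.25,0.433,0],"turn": [0,0,0]},
    {"gripper": 0.2,"offset": [0.25,0.433,0],"turn": [0,0,0]},
  ],
)

```text
time_s: 10.15
tcp_pos: [443.1, 426.4, 109.5]
tcp_rot: [0.646, 2.41, -0.226]
ft_force: [-0.0, -1.9, -2.4]
width: 30.3
```

Run:
```python
from h import *
s,R=st(); print("stand tcp",tost(s["tcp_pos"]),"foot",tost(footpose(s,R)[0]))
snap("a7s","scene",125,170,215,250,8); snap("a7t","top",135,235,245,315,7)
```

```text
t 10.15 tcp [443.143 426.355 109.476] z [ 0.53 -0.31 -0.79] jaw [ 0.501  0.865 -0.003] jawdeg 59.92905158855264 w 30.2898423866661 F [-0.004 -1.879 -2.389] M [ 0.216  0.739 -0.186]
q [ 1.088  0.505  1.752 -0.773  1.072  0.49 ]
stand tcp [-44.95   -3.275 109.476] foot [ 5.87  -3.501 52.087]
```

View pics/a7t.png

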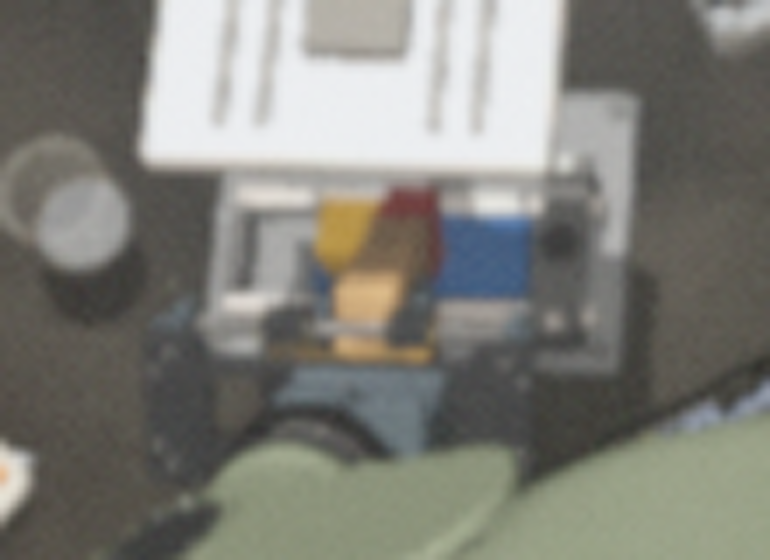

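View pics/a7s.png

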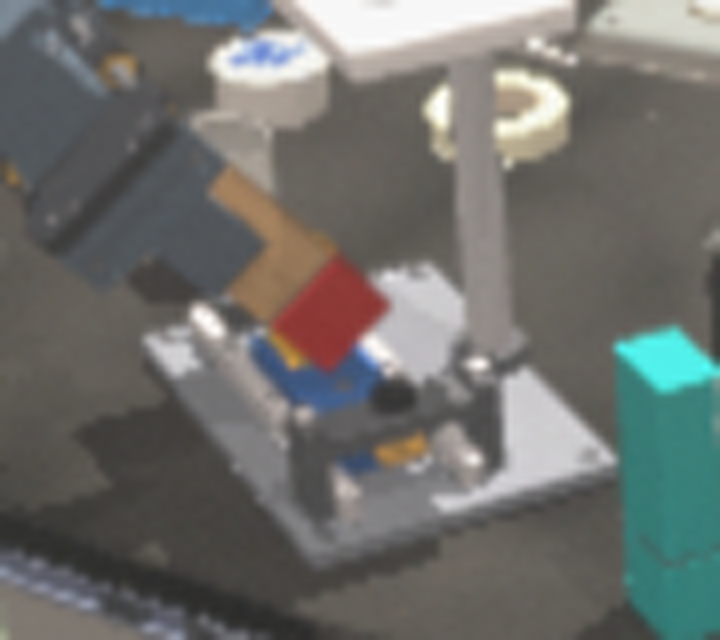

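The force has dropped to about 2 N, so the spacer is out of the shoe and its y is now about −5. I'll push about 12 mm more for margin.

send_rows(
  rows=[
    {"gripper": 0.2,"offset": [0.2,0.35,0],"turn": [0,0,0]},
    {"gripper": 0.2,"offset": [0.2,0.35,0],"turn": [0,0,0]},
    {"gripper": 0.2,"offset": [0.2,0.35,0],"turn": [0,0,0]},
    {"gripper": 0,"offset": [0,0,0],"turn": [0,0,0]},
    {"gripper": 0,"offset": [-0.25,-0.433,0],"turn": [0,0,0]},
    {"gripper": 0,"offset": [-0.25,-0.433,0],"turn": [0,0,0]},
    {"gripper": 0,"offset": [0,0,0],"turn": [0,0,0]},
  ],
)

```text
time_s: 11.12
tcp_pos: [444.2, 429.1, 110.1]
tcp_rot: [0.645, 2.41, -0.221]
ft_force: [-0.3, 0.3, -1.7]
width: 30.0
```

Run:
```python
from h import *
s,R=st(); print("stand tcp",tost(s["tcp_pos"]),"foot",tost(footpose(s,R)[0]))
snap("a8s","scene",125,170,215,250,8); snap("a8t","top",135,235,245,315,7)
```

```text
t 11.125 tcp [444.197 429.13  110.144] z [ 0.531 -0.306 -0.79 ] jaw [ 0.499  0.866 -0.   ] jawdeg 60.04919022829563 w 30.02724655225381 F [-0.313  0.263 -1.674] M [0.348 0.529 0.005]
q [ 1.088  0.506  1.747 -0.773  1.071  0.488]
stand tcp [-45.425  -0.345 110.144] foot [ 5.372 -0.298 52.734]
```

View pics/a8t.png

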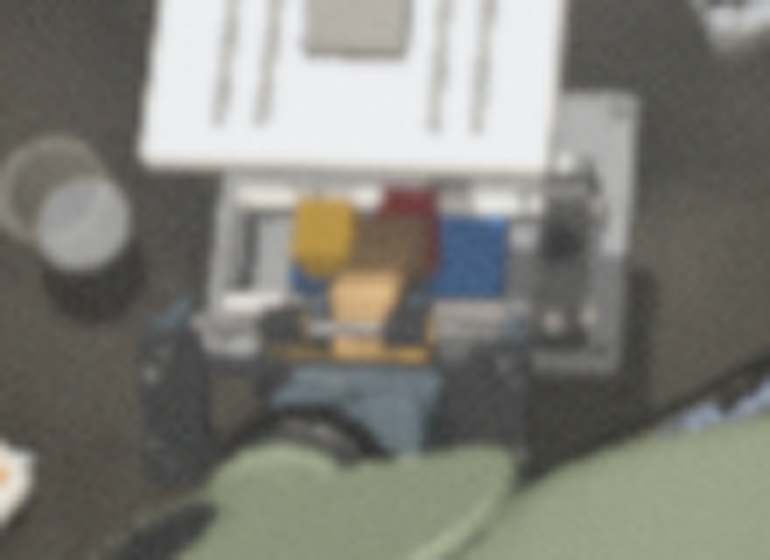

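View pics/a8s.png

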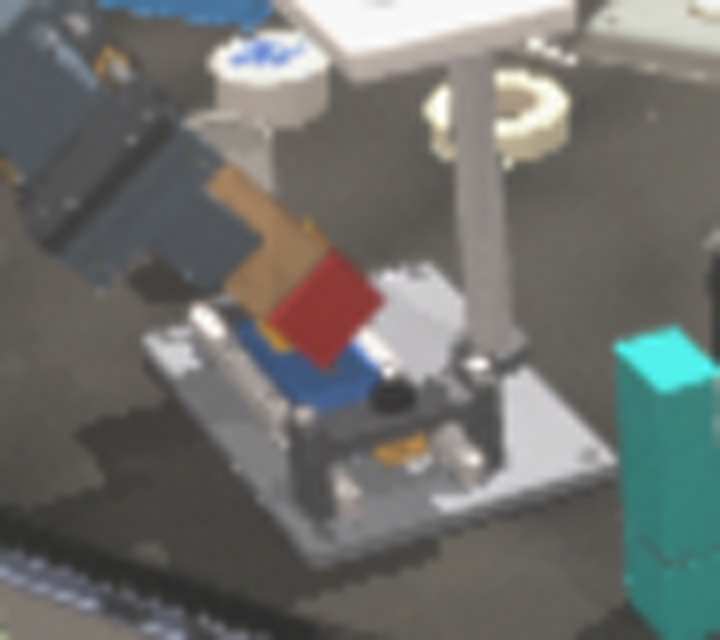

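Cleared: the bar's rear end is at top crop x≈507 and the bridge edge at 540, about 17 mm apart, and the spacer still lies flat in the channel. I'll retreat out the front, straighten the tool and carry the block back.

send_rows(
  rows=[
    {"gripper": 0.2,"offset": [-1.3,0.75,0.1],"turn": [0,0,0]},
    {"gripper": 0.2,"offset": [-2.5,1.45,0.2],"turn": [0,0,0]},
    {"gripper": 0.2,"offset": [-2.5,1.45,0.2],"turn": [0,0,0]},
    {"gripper": 0.2,"offset": [-2.5,1.45,0.5],"turn": [0,0,0]},
    {"gripper": 0.2,"offset": [-2.5,1.45,1.0],"turn": [0,0,0]},
    {"gripper": 0.2,"offset": [0,0,2.5],"turn": [0.0825,0.143,0]},
    {"gripper": 0.2,"offset": [0,0,3.0],"turn": [0.0825,0.143,0]},
    {"gripper": 0.2,"offset": [0,0,3.0],"turn": [0.0825,0.143,0]},
    {"gripper": 0.2,"offset": [0,0,3.0],"turn": [0.0825,0.143,0]},
    {"gripper": 0.2,"offset": [0,0,0],"turn": [0,0,0]},
  ],
)

```text
time_s: 12.48
tcp_pos: [334.1, 495.0, 248.0]
tcp_rot: [0.817, 3.03, 0.008]
ft_force: [0.3, 0.4, -2.7]
width: 29.7
```

Run:
```python
from h import *
s,R=st(); print("stand tcp",tost(s["tcp_pos"]),"foot",tost(footpose(s,R)[0]))
snap("a9s","scene",65,120,225,250,5)
```

```text
t 12.475 tcp [334.081 495.044 247.952] z [ 0.005  0.004 -1.   ] jaw [0.503 0.864 0.006] jawdeg 59.80819028876728 w 29.707701855568974 F [ 0.283  0.361 -2.709] M [-0.005  0.05  -0.01 ]
q [ 0.959  0.333  1.458 -0.002  1.344 -0.085]
stand tcp [-173.746    1.629  247.952] foot [-168.682    2.081  171.464]
```

View pics/a9s.png

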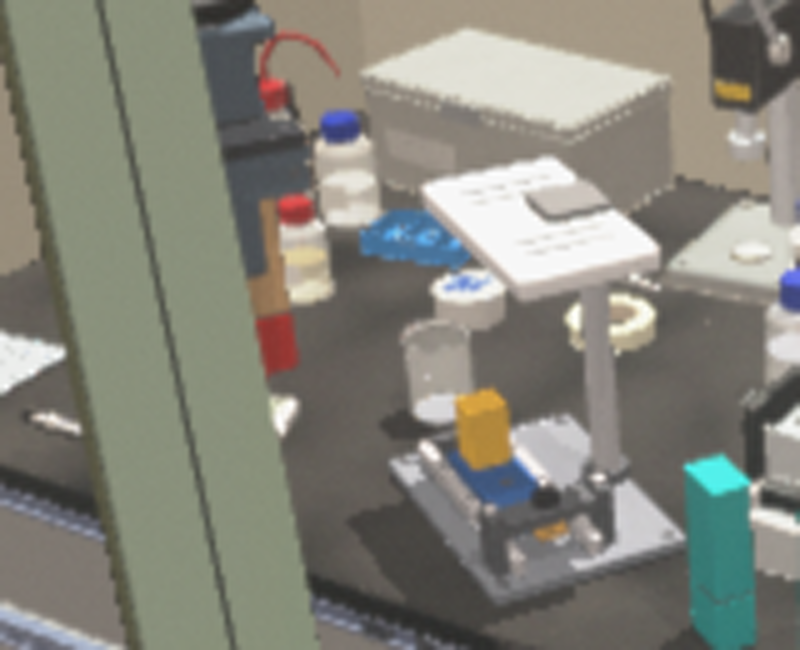

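The spacer is clear of the bridge, with the bar end visible at crop (520,500) and a gap to the bridge. I'll return the block to its spot.

send_rows(
  rows=[
    {"gripper": 0.2,"offset": [0.1,-3.0,0],"turn": [0,0,0.07]},
    {"gripper": 0.2,"offset": [0.1,-4.4,0],"turn": [0,0,0.082]},
    {"gripper": 0.2,"offset": [0.1,-4.4,0],"turn": [0,0,0.082]},
    {"gripper": 0.2,"offset": [0.1,-4.4,0],"turn": [0,0,0.082]},
    {"gripper": 0.2,"offset": [0.1,-4.4,0],"turn": [0,0,0.082]},
    {"gripper": 0.2,"offset": [0.2,-4.4,0],"turn": [0,0,0.082]},
    {"gripper": 0.2,"offset": [0.3,-4.4,0],"turn": [0,0,0.082]},
    {"gripper": 0.2,"offset": [2.0,-4.0,0],"turn": [0,0,0.082]},
    {"gripper": 0.2,"offset": [2.0,-4.0,0],"turn": [0,0,0.082]},
    {"gripper": 0.2,"offset": [2.0,-4.0,0],"turn": [0,0,0.082]},
  ],
)

```text
time_s: 13.78
tcp_pos: [400.2, 80.6, 243.0]
tcp_rot: [0.455, -3.104, 0.003]
ft_force: [-0.1, 0.1, -1.5]
width: 30.0
```

send_rows(
  rows=[
    {"gripper": 0.2,"offset": [2.0,-4.0,0],"turn": [0,0,0.082]},
    {"gripper": 0.2,"offset": [2.0,-4.0,0],"turn": [0,0,0.082]},
    {"gripper": 0.2,"offset": [2.0,-3.7,0],"turn": [0,0,0.082]},
    {"gripper": 0.2,"offset": [0,0,0],"turn": [0,0,0]},
    {"gripper": 0.2,"offset": [0,0,0],"turn": [0,0,0]},
    {"gripper": 0.2,"offset": [0,0,0],"turn": [0,0,0]},
  ],
)

```text
time_s: 14.52
tcp_pos: [460.6, -34.5, 244.3]
tcp_rot: [0.827, -3.029, -0.001]
ft_force: [0.1, 0.7, -2.3]
width: 29.6
```

Run:
```python
from h import *
s,R=st()
snap("b1s","scene",195,150,335,290,4); snap("b1t","top",230,150,370,270,5)
```

```text
t 14.525 tcp [460.571 -34.473 244.321] z [-0.002 -0.    -1.   ] jaw [-0.508  0.861  0.001] jawdeg 120.55069717339452 w 29.61461010801607 F [ 0.067  0.706 -2.334] M [0.009 0.064 0.001]
q [-0.099  0.121  1.751 -0.     1.271 -2.203]
```

View pics/b1s.png

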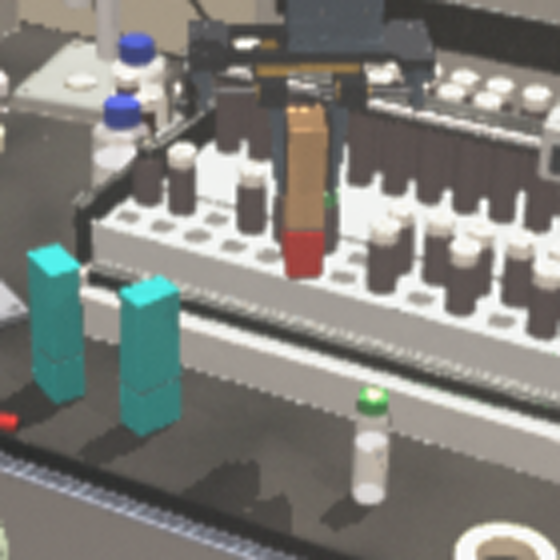

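send_rows(
  rows=[
    {"gripper": 0.2,"offset": [0.3,-0.2,-2.5],"turn": [0,0,0]},
    {"gripper": 0.2,"offset": [0.1,0,-4.0],"turn": [0,0,0]},
    {"gripper": 0.2,"offset": [0,0,-4.0],"turn": [0,0,0]},
    {"gripper": 0.2,"offset": [0,0,-3.0],"turn": [0,0,0]},
    {"gripper": 0.2,"offset": [0,0,-2.0],"turn": [0,0,0]},
    {"gripper": 0.2,"offset": [0,0,-0.8],"turn": [0,0,0]},
    {"gripper": 0.2,"offset": [0,0,-0.2],"turn": [0,0,0]},
    {"gripper": 0.2,"offset": [0,0,0],"turn": [0,0,0]},
    {"gripper": 0.2,"offset": [0,0,0],"turn": [0,0,0]},
  ],
)

```text
time_s: 15.75
tcp_pos: [466.0, -38.0, 80.7]
tcp_rot: [-0.824, 3.03, -0.001]
ft_force: [0.2, 0.0, -1.4]
width: 29.7
```

Run:
```python
from h import *
s,R=st()
snap("b2s","scene",245,190,305,270,8)
```

```text
t 15.75 tcp [466.049 -37.963  80.749] z [ 0.002 -0.    -1.   ] jaw [-0.506  0.862 -0.001] jawdeg 120.42971550864668 w 29.712850759087342 F [ 0.167  0.004 -1.401] M [0.072 0.051 0.023]
q [-0.106  0.287  1.995  0.     0.857 -2.208]
```

View pics/b2s.png

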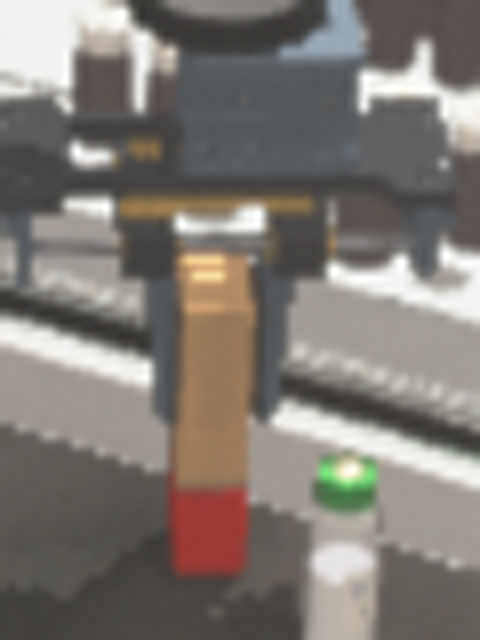

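The foot isn't down yet: the force is still just the block's weight, and TCP z is 80.7 against about 76.7. I'll lower gently.

send_rows(
  rows=[
    {"gripper": 0.2,"offset": [0,0,-0.2],"turn": [0,0,0]},
    {"gripper": 0.2,"offset": [0,0,-0.15],"turn": [0,0,0]},
    {"gripper": 0.2,"offset": [0,0,0],"turn": [0,0,0]},
    {"gripper": 0.2,"offset": [0,0,0],"turn": [0,0,0]},
  ],
)

```text
time_s: 16.3
tcp_pos: [465.6, -38.0, 77.0]
tcp_rot: [-0.824, 3.031, -0.0]
ft_force: [-1.3, 0.5, 4.4]
width: 29.9
```

Foot contact is felt (+4.4 N). I'll release.

send_rows(
  rows=[
    {"gripper": 0.36,"offset": [0,0,0],"turn": [0,0,0]},
    {"gripper": 0.45,"offset": [0,0,0],"turn": [0,0,0]},
    {"gripper": 0.6,"offset": [0,0,0],"turn": [0,0,0]},
    {"gripper": 0.7,"offset": [0,0,0],"turn": [0,0,0]},
    {"gripper": 0.75,"offset": [0,0,0],"turn": [0,0,0]},
  ],
)

```text
time_s: 16.92
tcp_pos: [465.4, -37.9, 76.4]
tcp_rot: [0.825, -3.031, -0.0]
ft_force: [0.6, -0.2, 0.4]
width: 67.4
```

Run:
```python
from h import *
s,R=st()
snap("b3s","scene",245,190,305,270,8)
```

```text
t 16.925 tcp [465.438 -37.906  76.419] z [-0.  0. -1.] jaw [-0.507  0.862  0.   ] jawdeg 120.43353165937161 w 67.42392143105637 F [ 0.612 -0.248  0.442] M [ 0.07  -0.001 -0.001]
q [-0.106  0.293  2.001  0.     0.848 -2.208]
```

View pics/b3s.png

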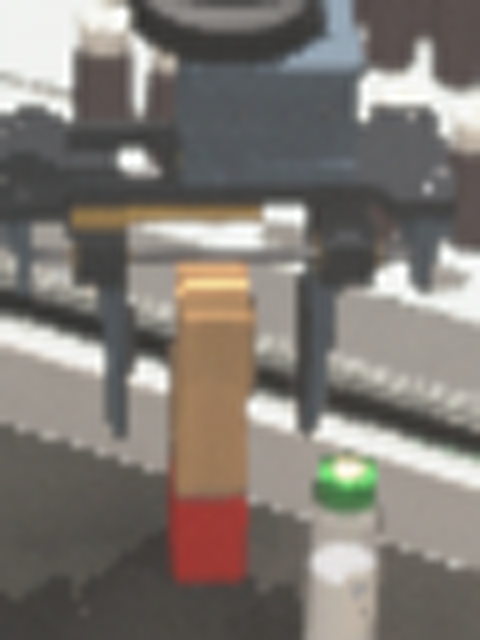

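The block stands upright, released and clear of both fingers. I'll rise and then measure the new lug position.

send_rows(
  rows=[
    {"gripper": 0.75,"offset": [0,0,2.5],"turn": [0,0,0]},
    {"gripper": 0.75,"offset": [0,0,4.5],"turn": [0,0,0]},
    {"gripper": 0.75,"offset": [0,0,5.0],"turn": [0,0,0]},
    {"gripper": 0.75,"offset": [0,0,4.8],"turn": [0,0,0]},
    {"gripper": 0.75,"offset": [-2.2,4.1,0],"turn": [0,0,-0.0878]},
    {"gripper": 0.75,"offset": [-2.2,4.1,0],"turn": [0,0,-0.0878]},
    {"gripper": 0.75,"offset": [-2.2,4.1,0],"turn": [0,0,-0.0878]},
    {"gripper": 0.75,"offset": [0,0,0],"turn": [0,0,0]},
  ],
)

```text
time_s: 17.98
tcp_pos: [398.0, 86.8, 244.6]
tcp_rot: [0.426, -3.113, -0.001]
ft_force: [-0.1, 0.2, -0.1]
width: 68.7
```

Run:
```python
from h import *
s,R=st()
snap("c1s","scene",135,185,210,245,10); snap("c1t","top",150,245,235,300,9); snap("c1k","scene",215,190,415,320,4)
```

```text
t 17.975 tcp [398.036  86.837 244.602] z [-0.     0.001 -1.   ] jaw [-0.269  0.963  0.001] jawdeg 105.58460715524299 w 68.66507248133979 F [-0.071  0.203 -0.053] M [ 0.042 -0.033  0.001]
q [ 0.186  0.03   1.851  0.001  1.26  -1.657]
```

View pics/c1s.png

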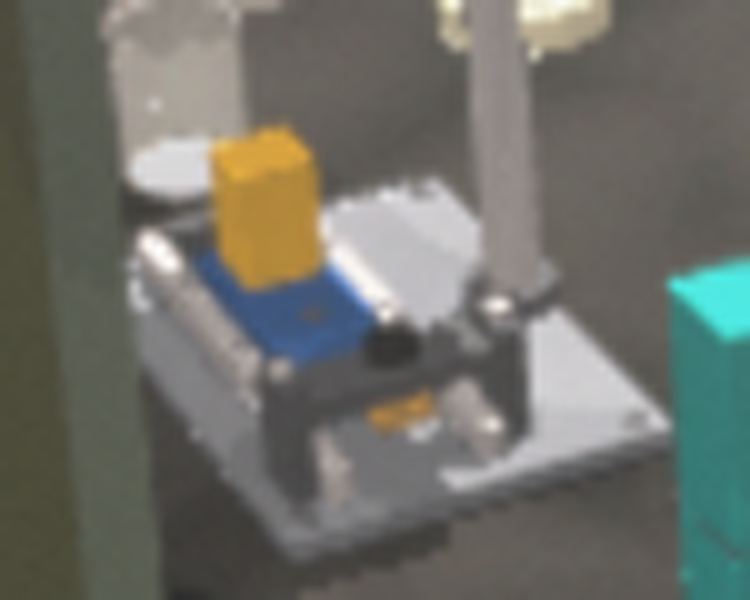

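View pics/c1t.png

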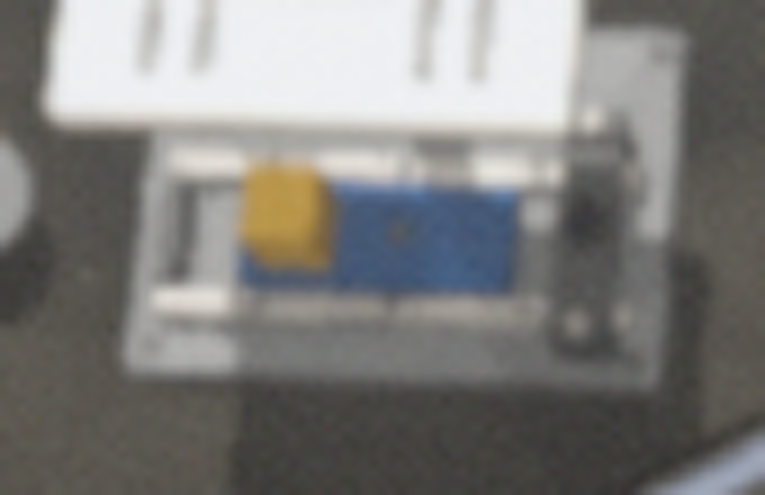

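View pics/c1k.png

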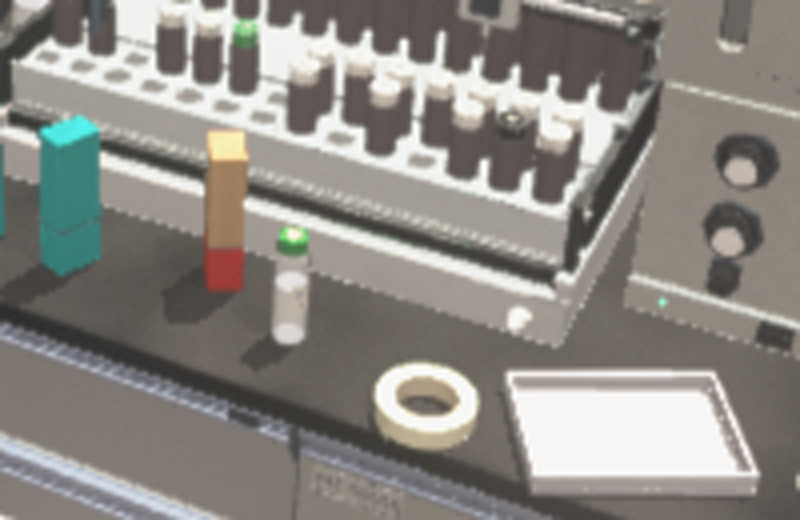

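The block stands upright at crop (225,210). The spacer lies flat in its channel, with the bar's rear end at top crop x≈517 and the bridge at about 560. Now I'll measure the lug.

Run:
```python
from h import *
S=C(135,185,10);T=C(150,245,9)
for nm,f,n,pts,z in [("rear bar",T,"top",[(518,192),(515,290)],32),("front bar corner",T,"top",[(236,287)],32),("lug top back",T,"top",[(247,165),(322,163)],82),("lug scene top L,B,R,F",S,"scene",[(210,152),(275,125),(315,152),(233,180)],82),("lug foot scene",S,"scene",[(250,290),(325,268)],32),("rear bar scene",S,"scene",[(300,360)],32),
 ("bridge top front edge",T,"top",[(562,170),(550,345)],60),("lug foot top",T,"top",[(243,252),(325,270)],40)]:
    for p in pts: print(nm,tost(ray(n,f(*p),z)))
lug=[("top",(16,15,82),T(247,166)),("top",(16,-15,82),T(322,164)),("scene",(-16,-15,82),S(233,180)),("scene",(-16,15,82),S(210,152)),("scene",(16,15,82),S(275,125)),("scene",(16,-15,82),S(315,152)),("scene",(-16,-15,32),S(250,290)),("scene",(16,-15,32),S(325,268))]
p,r=fit(lug,ST); print(p,tost([p[0],p[1],0])); print(r.T)
p,r=fit(lug,ST,True);print(p,tost([p[0],p[1],0]))
ly=40.
for n,o,k,nm in [("scene",(135,185),10,"c1s"),("top",(150,245),9,"c1t")]:
    im=cv2.imread(f"pics/{nm}.png"); o=np.array(o)
    draw(im,n,ST,box(-16,16,ly-15,ly+15,32,82),o,k,(0,0,255)); draw(im,n,ST,box(-22,22,ly-87,ly+25,12,32),o,k,(0,255,0))
    draw(im,n,ST,box(-55,95,-110,110,0,12),o,k,(0,255,0)); draw(im,n,ST,box(-47,47,-93,-67,42,60),o,k,(255,0,255))
    cv2.imwrite(f"pics/{nm}o.png",im)
```

```text
rear bar [ 17.465 -46.269  32.   ]
rear bar [-23.006 -48.512  32.   ]
front bar corner [-25.548  64.851  32.   ]
lug top back [12.154 55.401 82.   ]
lug top back [13.954 25.621 82.   ]
lug scene top L,B,R,F [-18.329  46.757  82.   ]
lug scene top L,B,R,F [10.297 54.642 82.   ]
lug scene top L,B,R,F [15.281 27.078 82.   ]
lug scene top L,B,R,F [-18.752  22.019  82.   ]
lug foot scene [-15.258  25.943  32.   ]
lug foot scene [15.06  27.205 32.   ]
rear bar scene [-17.985 -31.068  32.   ]
bridge top front edge [ 19.987 -67.256  60.   ]
bridge top front edge [-50.861 -68.232  60.   ]
lug foot top [-12.99   61.941  40.   ]
lug foot top [-19.24   27.919  40.   ]
[500.761 441.786  -0.425] [-2.783 38.915  0.   ]
[[-0.023  0.032  0.359 -1.005  0.263 -0.014 -0.151  0.055]
 [ 0.026 -0.294 -0.145 -0.487 -0.171  0.209  0.547  0.215]]
[500.725 441.759  -0.424   0.047] [-2.801 38.874  0.   ]
```

View pics/c1so.png

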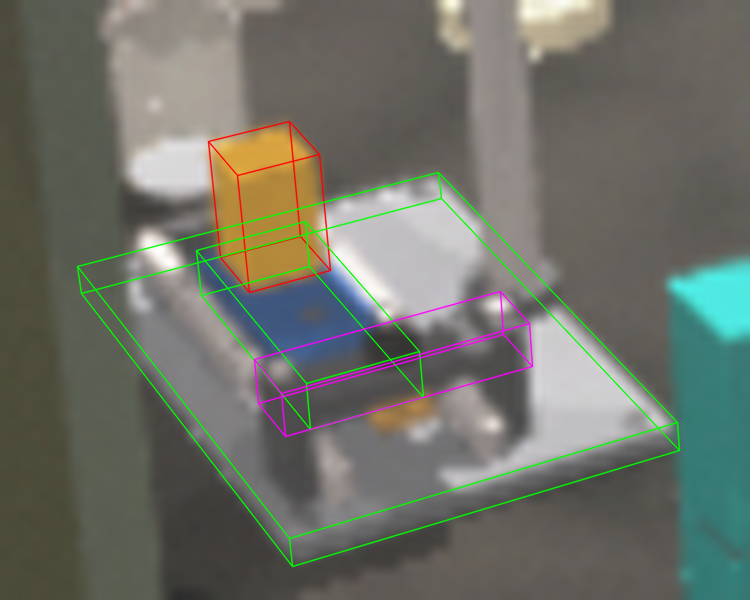

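View pics/c1to.png

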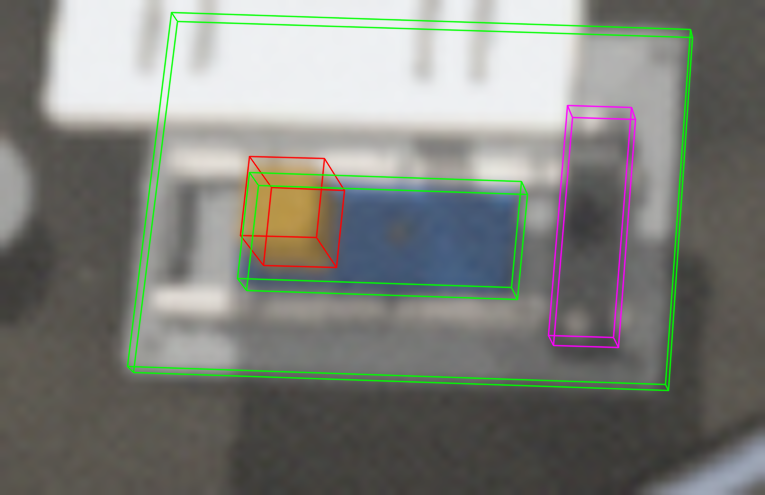

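The lug point is at stand (−2, 40). The camera fit, the overlays and the foot's travel all agree on this to about 1–2 mm, so the spacer's y is about +9. I'll go back to the front of the stand.

send_rows(
  rows=[
    {"gripper": 0.75,"offset": [-0.8,3.6,0],"turn": [0,0,-0.0796]},
    {"gripper": 0.75,"offset": [-0.8,4.5,0],"turn": [0,0,-0.0796]},
    {"gripper": 0.75,"offset": [-0.8,4.5,0],"turn": [0,0,-0.0796]},
    {"gripper": 0.75,"offset": [-0.8,4.5,0],"turn": [0,0,-0.0796]},
    {"gripper": 0.75,"offset": [-0.6,4.5,0],"turn": [0,0,-0.0796]},
    {"gripper": 0.75,"offset": [-0.6,4.5,0],"turn": [0,0,-0.0796]},
    {"gripper": 0.75,"offset": [0,4.5,0],"turn": [0,0,-0.0796]},
    {"gripper": 0.75,"offset": [0.2,4.5,0],"turn": [0,0,-0.0796]},
    {"gripper": 0.75,"offset": [0.2,4.5,0],"turn": [0,0,-0.0796]},
    {"gripper": 0.75,"offset": [0.2,4.4,0],"turn": [0,0,-0.0796]},
  ],
)

```text
time_s: 19.38
tcp_pos: [363.2, 525.9, 243.9]
tcp_rot: [0.827, 3.03, -0.001]
ft_force: [-0.0, -1.0, 0.3]
width: 68.3
```

send_rows(
  rows=[
    {"gripper": 0.75,"offset": [0,0,0],"turn": [-0.075,-0.13,0]},
    {"gripper": 0.75,"offset": [0,0,0],"turn": [-0.075,-0.13,0]},
    {"gripper": 0.75,"offset": [0,0,0],"turn": [-0.075,-0.13,0]},
    {"gripper": 0.75,"offset": [0,0,0],"turn": [-0.075,-0.13,0]},
    {"gripper": 0.75,"offset": [0,0,0],"turn": [0,0,0]},
    {"gripper": 0.75,"offset": [0,0,0],"turn": [0,0,0]},
  ],
)

```text
time_s: 20.12
tcp_pos: [362.7, 524.8, 244.6]
tcp_rot: [0.669, 2.466, -0.202]
ft_force: [0.2, -0.3, 0.8]
width: 68.6
```

Run:
```python
from h import *
s,R=st(); print(tost(s["tcp_pos"]), "pre world",fromst((-87.4,40,187.8)),"final",fromst((8.6,40,47.5)))
print("tilt",np.degrees(np.arccos(-R[2,2])))
```

```text
t 20.125 tcp [362.7   524.782 244.617] z [ 0.488 -0.282 -0.826] jaw [0.505 0.863 0.003] jawdeg 59.70032574636662 w 68.59775430712656 F [ 0.235 -0.264  0.807] M [0.118 0.309 0.019]
q [ 1.242  0.456  1.421 -0.593  1.426  0.338]
[-163.847   41.697  244.617] pre world [428.041 485.063 187.8  ] final [511.16 437.03  47.5 ]
tilt 34.30773402044907
```

send_rows(
  rows=[
    {"gripper": 0.75,"offset": [2.2,-1.35,-1.9],"turn": [0,0,0]},
    {"gripper": 0.75,"offset": [2.2,-1.35,-1.9],"turn": [0,0,0]},
    {"gripper": 0.75,"offset": [2.1,-1.3,-1.9],"turn": [0,0,0]},
    {"gripper": 0.75,"offset": [0,0,0],"turn": [0,0,0]},
    {"gripper": 0.75,"offset": [0,0,0],"turn": [0,0,0]},
  ],
)

```text
time_s: 20.75
tcp_pos: [427.4, 485.1, 188.8]
tcp_rot: [0.67, 2.465, -0.2]
ft_force: [-0.0, 0.1, 0.5]
width: 68.3
```

Run:
```python
from h import *
s,R=st(); print(tost(s["tcp_pos"]))
snap("d1s","scene",105,140,215,240,7); snap("d1t","top",115,215,245,315,6)
```

```text
t 20.75 tcp [427.388 485.136 188.782] z [ 0.489 -0.281 -0.826] jaw [0.505 0.863 0.005] jawdeg 59.683311018691946 w 68.27757022994264 F [-0.029  0.119  0.503] M [ 0.144  0.321 -0.007]
q [ 1.126  0.474  1.539 -0.634  1.252  0.329]
[-88.001  39.736 188.782]
```

View pics/d1s.png

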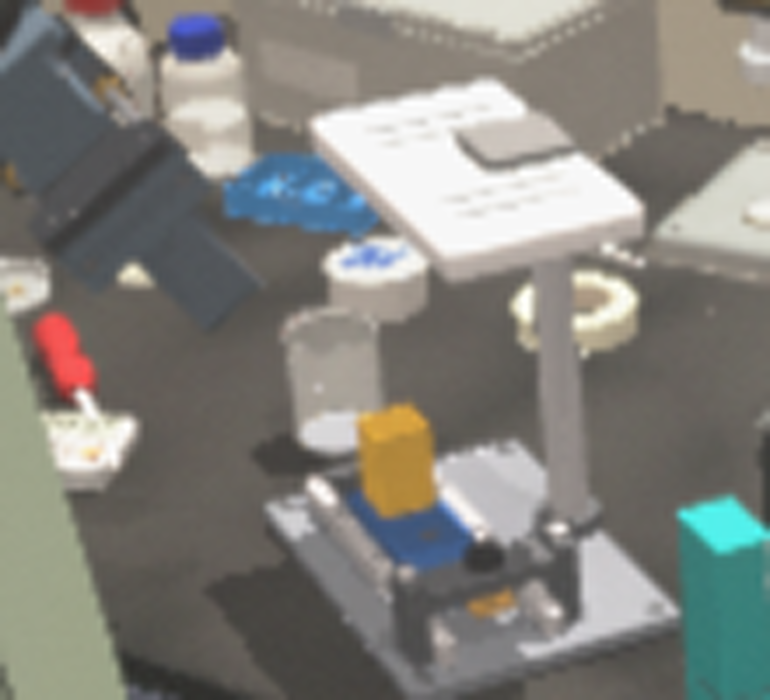

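View pics/d1t.png

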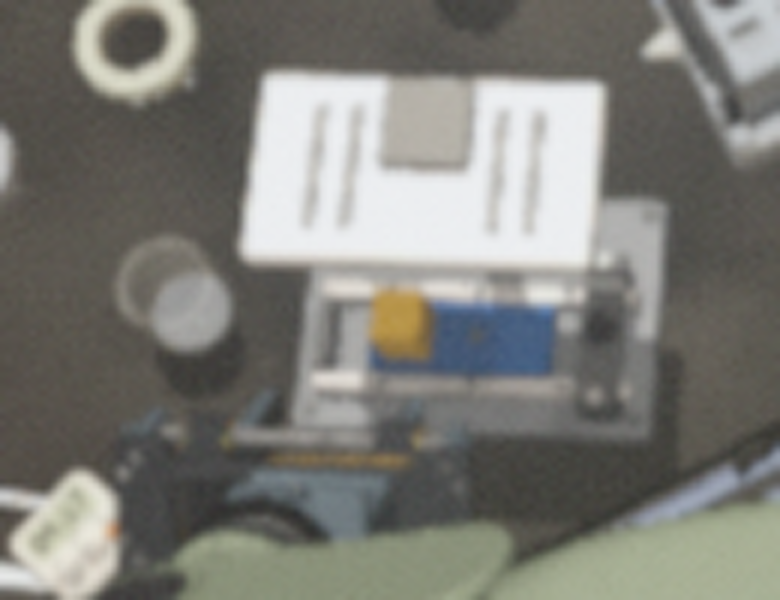

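send_rows(
  rows=[
    {"gripper": 0.75,"offset": [1.3,-0.75,-2.2],"turn": [0,0,0]},
    {"gripper": 0.75,"offset": [1.8,-1.03,-3.0],"turn": [0,0,0]},
    {"gripper": 0.75,"offset": [1.6,-0.92,-2.7],"turn": [0,0,0]},
    {"gripper": 0.75,"offset": [0.7,-0.4,-1.2],"turn": [0,0,0]},
    {"gripper": 0.75,"offset": [0,0,0],"turn": [0,0,0]},
    {"gripper": 0.75,"offset": [0,0,0],"turn": [0,0,0]},
  ],
)

```text
time_s: 21.6
tcp_pos: [480.4, 455.3, 97.8]
tcp_rot: [0.666, 2.465, -0.199]
ft_force: [-0.8, -0.4, -1.5]
width: 68.9
```

Run:
```python
from h import *
s,R=st(); print(tost(s["tcp_pos"]))
snap("d2s","scene",105,150,215,240,7); snap("d2t","top",125,225,245,315,6)
```

```text
t 21.6 tcp [480.402 455.336  97.79 ] z [ 0.491 -0.28  -0.825] jaw [0.503 0.865 0.005] jawdeg 59.833918748114144 w 68.85428681874038 F [-0.821 -0.431 -1.542] M [ 0.053  0.335 -0.029]
q [ 1.031  0.557  1.649 -0.71   1.048  0.39 ]
[-27.191  40.46   97.79 ]
```

View pics/d2s.png

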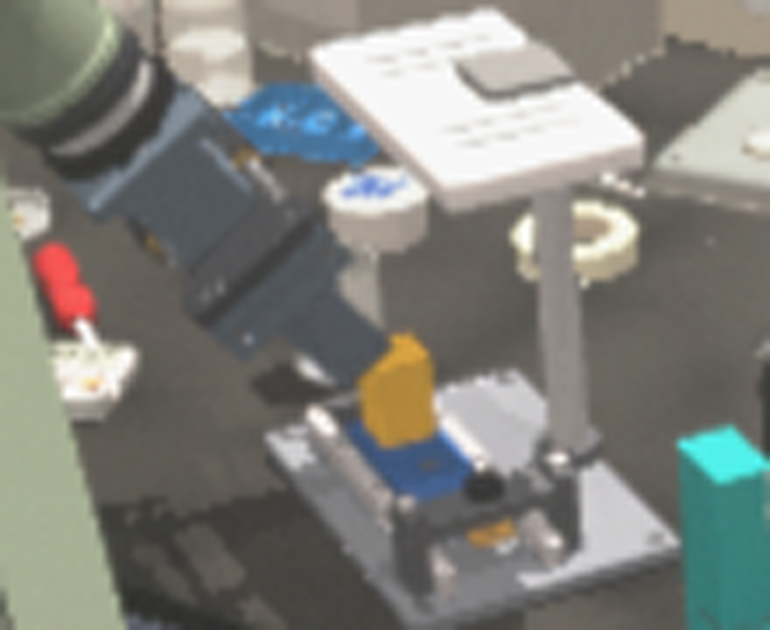

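View pics/d2t.png

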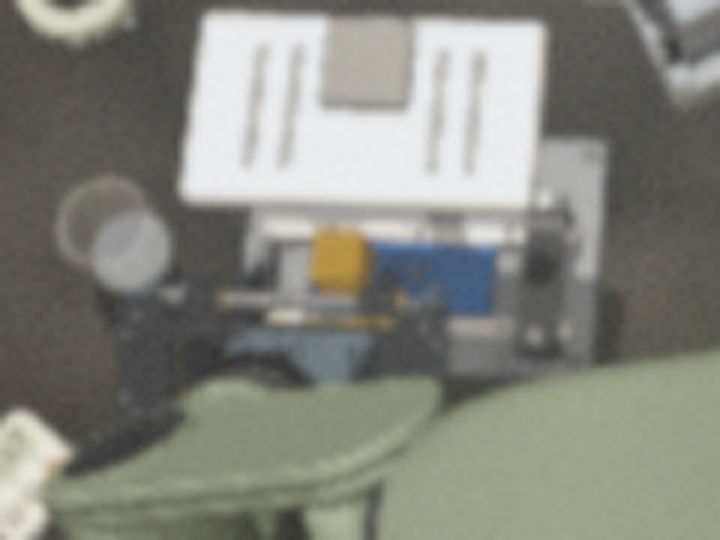

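The left and right fingers sit either side of the lug, at top crop (268,265) and (380,285). I'll go in the remaining 60 mm.

send_rows(
  rows=[
    {"gripper": 0.75,"offset": [0.9,-0.55,-1.5],"turn": [0,0,0]},
    {"gripper": 0.75,"offset": [0.9,-0.55,-1.5],"turn": [0,0,0]},
    {"gripper": 0.75,"offset": [0.9,-0.5,-1.4],"turn": [0,0,0]},
    {"gripper": 0.75,"offset": [0.3,-0.2,-0.6],"turn": [0,0,0]},
    {"gripper": 0.75,"offset": [0,0,0],"turn": [0,0,0]},
    {"gripper": 0.75,"offset": [0,0,0],"turn": [0,0,0]},
  ],
)

```text
time_s: 22.45
tcp_pos: [510.6, 436.4, 46.8]
tcp_rot: [0.667, 2.465, -0.201]
ft_force: [0.5, 0.7, -0.5]
width: 68.5
```

Run:
```python
from h import *
s,R=st(); print(tost(s["tcp_pos"]))
snap("d3s","scene",135,170,215,240,9); snap("d3t","top",125,225,245,315,6)
```

```text
t 22.45 tcp [510.576 436.438  46.834] z [ 0.49  -0.282 -0.825] jaw [0.503 0.864 0.004] jawdeg 59.79284284363453 w 68.46401572168304 F [ 0.515  0.662 -0.481] M [ 0.147  0.321 -0.009]
q [ 0.975  0.617  1.692 -0.769  0.944  0.433]
[ 8.39  39.195 46.834]
```

View pics/d3s.png

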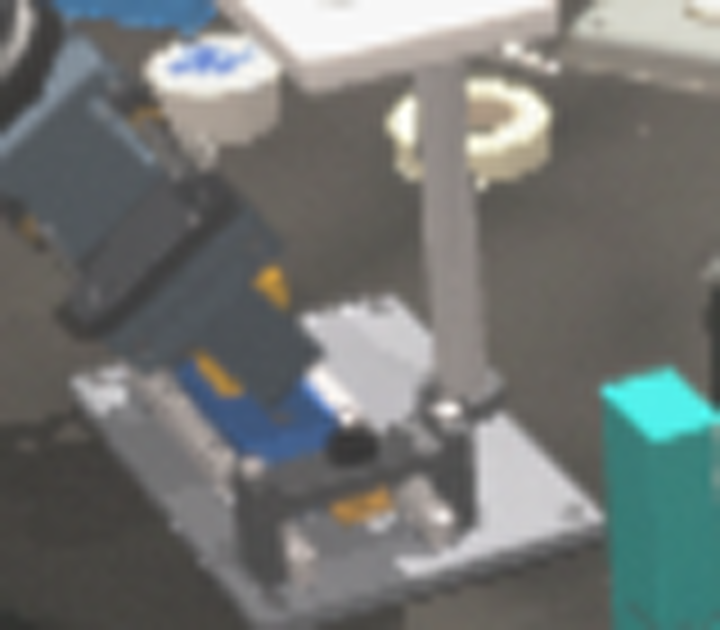

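View pics/d3t.png

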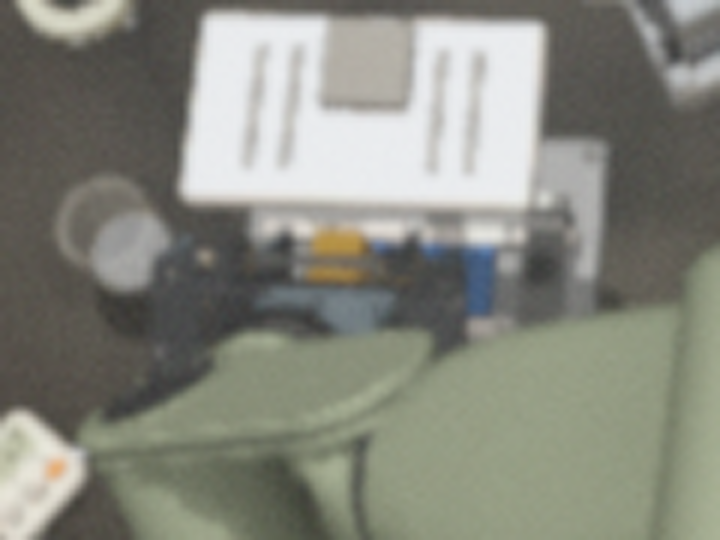

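The fingers straddle the lug and clear the bar. I'll close.

send_rows(
  rows=[
    {"gripper": 0.2,"offset": [0,0,0],"turn": [0,0,0]},
    {"gripper": 0.2,"offset": [0,0,0],"turn": [0,0,0]},
    {"gripper": 0.2,"offset": [0,0,0],"turn": [0,0,0]},
    {"gripper": 0.2,"offset": [0,0,0],"turn": [0,0,0]},
    {"gripper": 0.2,"offset": [0,0,0],"turn": [0,0,0]},
    {"gripper": 0.2,"offset": [0,0,0],"turn": [0,0,0]},
  ],
  newtons=45,
)

```text
time_s: 23.3
tcp_pos: [510.7, 436.4, 46.6]
tcp_rot: [0.666, 2.465, -0.202]
ft_force: [0.4, 1.1, 0.9]
width: 30.0
```

Run:
```python
from h import *
s,R=st(); print(tost(s["tcp_pos"]))
```

```text
t 23.3 tcp [510.655 436.377  46.65 ] z [ 0.49  -0.282 -0.825] jaw [0.503 0.864 0.003] jawdeg 59.811650099647636 w 29.973006659606654 F [0.405 1.07  0.866] M [0.186 0.322 0.114]
q [ 0.975  0.617  1.693 -0.769  0.944  0.433]
[ 8.489 39.182 46.65 ]
```

The width is 30.0, which matches the lug. I'll lift straight up slowly, then look.

send_rows(
  rows=[
    {"gripper": 0.2,"offset": [0,0,0.5],"turn": [0,0,0]},
    {"gripper": 0.2,"offset": [0,0,1.0],"turn": [0,0,0]},
    {"gripper": 0.2,"offset": [0,0,1.0],"turn": [0,0,0]},
    {"gripper": 0.2,"offset": [0,0,0],"turn": [0,0,0]},
  ],
)

```text
time_s: 23.8
tcp_pos: [510.8, 436.6, 72.8]
tcp_rot: [0.668, 2.465, -0.199]
ft_force: [-0.1, -0.6, -3.7]
width: 29.9
```

Run:
```python
from h import *
s,R=st(); print(tost(s["tcp_pos"]))
snap("e1s","scene",125,160,215,240,8); snap("e1t","top",125,225,245,315,6)
```

```text
t 23.8 tcp [510.829 436.647  72.811] z [ 0.49  -0.281 -0.825] jaw [0.503 0.864 0.005] jawdeg 59.77760921917111 w 29.879616497347623 F [-0.109 -0.635 -3.671] M [ 0.417  0.548 -0.024]
q [ 0.975  0.586  1.672 -0.745  0.981  0.391]
[ 8.505 39.503 72.811]
```

View pics/e1s.png

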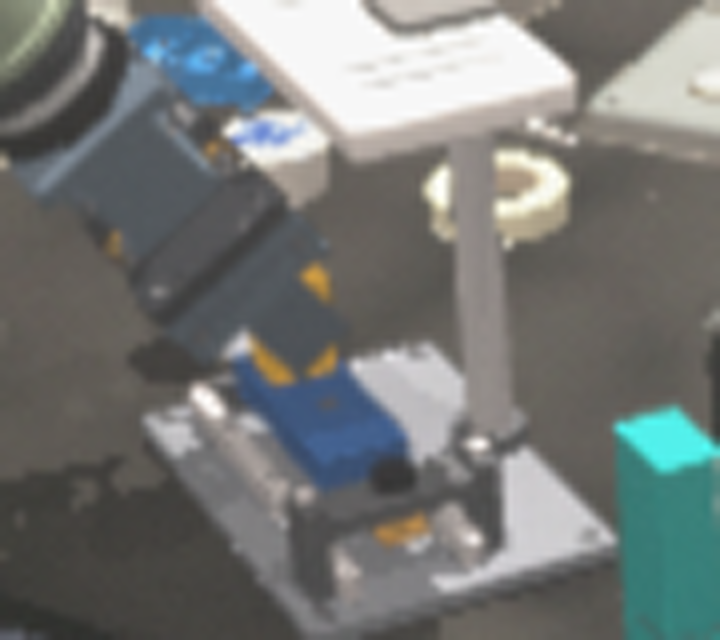

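The spacer is level and 26 mm up. The spacer is held at a lean, so before turning toward the tray I need to check j6's limit. I'll fit a kinematic model from the logged joint/TCP pairs.

```bash
cat > kin.py <<'E'
from h import *
D=[([1.191,0.3203,1.5657,0,1.2574,-.02],[202.263,537.725,213.12]),
([-0.101,0.13,1.755,0.001,1.258,-2.202],[463.842,-35.448,238.54]),
([-0.102,0.292,2.001,0,.85,-2.205],[465.008,-36.112,76.712]),
([0.954,.269,1.567,-.001,1.307,-.094],[310.156,457.353,241.222]),
([1.318,.473,1.784,-.691,1.187,.639],[311.14,458.155,118.182]),
([1.145,.448,1.834,-.764,1.08,.547],[397.267,408.354,117.047]),
([1.091,.454,1.848,-.791,1.039,.529],[423.317,393.292,109.919]),
([1.088,.505,1.752,-.773,1.072,.49],[443.143,426.355,109.476]),
([.959,.333,1.458,-.002,1.344,-.085],[334.08,495.04,247.95]),
([-.099,.121,1.751,0,1.271,-2.203],[460.571,-34.473,244.321]),
([.186,.03,1.851,.001,1.26,-1.657],[398.036,86.837,244.602]),
([1.242,.456,1.421,-.593,1.426,.338],[362.7,524.782,244.617]),
([1.126,.474,1.539,-.634,1.252,.329],[427.388,485.136,188.782]),
([1.031,.557,1.649,-.71,1.048,.39],[480.402,455.336,97.79]),
([.975,.617,1.692,-.769,.944,.433],[510.576,436.438,46.834]),
([.975,.586,1.672,-.745,.981,.391],[510.829,436.647,72.811])]
def fk(q,g,full=False):
    z=lambda a:Ro.from_rotvec([0,0,a]).as_matrix(); y=lambda a:Ro.from_rotvec([0,a,0]).as_matrix()
    a1,d1,L2,a3,L4,d6=g
    R=z(q[0]);p=R@[a1,0,d1];R=R@y(q[1]);p=p+R@[0,0,L2];R=R@y(q[2]);p=p+R@[a3,0,L4];el=p
    R=R@z(q[3])@y(q[4]);w=p;p=p+R@[0,0,d6];R=R@z(q[5])@z(np.pi/2)
    return (p,R,w) if full else (p,R)
g=least_squares(lambda g:np.concatenate([fk(q,g)[0]-np.array(p) for q,p in D]),[50,300,450,0,450,250]).x
def ik(p,R,q0):
    f=lambda q:np.r_[(fk(q,g)[0]-p)/100,Ro.from_matrix(fk(q,g)[1].T@R).as_rotvec()]
    lo=[-3.11,-.84,.21,-1.34,.05,-2.56];hi=[3.11,2.01,2.61,4.49,2.63,2.56]
    r=least_squares(f,np.clip(q0,np.array(lo)+.01,np.array(hi)-.01),bounds=(lo,hi)); return r.x,np.linalg.norm(f(r.x))
E
python3 - <<'E'
from kin import *
print("geom",g,"max res",max(np.linalg.norm(fk(q,g)[0]-p) for q,p in D))
s,R=st(); print(fk(s["joints"],g)[1]-R)
# targets at tray with jaw-yaw options
p0=s["tcp_pos"]; a0=R
yaw0=np.degrees(np.arctan2(R[1,1],R[0,1]))
lugoff=fromst((-2,39.4,0))[:2]-p0[:2]   # lug horizontally rel tcp
for jaw in (119.5,110,105,100,95,90,-60.5,-50,-70,-40):
  for z in (38.7,200):
    d=np.radians(jaw-yaw0); Z=Ro.from_rotvec([0,0,d]).as_matrix(); Rt=Z@R
    yax=np.array([np.cos(np.radians(jaw)),np.sin(np.radians(jaw))])
    lug=np.array([432.5,-384])+31*yax; t=np.r_[lug-(Z[:2,:2]@lugoff),z]
    best=min((ik(t,Rt,q0) for q0 in ([-.6,.5,1.7,.7,1,-2.3],[-.7,.5,1.7,-.7,1,.4],[-.7,.5,1.7,.7,1,2.3],[-.7,.5,1.7,-.7,1,-2],[-.7,.5,1.7,2,1,-2],[-.7,.5,1.7,3,1,1])),key=lambda r:r[1])
    print(jaw,z,t,best[0],"err",round(best[1],4),"wrist",fk(best[0],g,True)[2])
S=C(0,0,1)
k=800/512
for uv in [(585,418),(655,435),(545,425)]: print("instr foot",ray("scene",np.array(uv)/k,0))
E
```

```text
geom [  6.96  124.631 588.435  26.816 410.749 316.476] max res 11.899318507166862
t 23.9 tcp [510.334 436.035  71.625] z [ 0.489 -0.282 -0.825] jaw [0.503 0.864 0.003] jawdeg 59.76892353369851 w 30.153436480691955 F [ 0.104 -0.062 -4.348] M [0.384 0.568 0.003]
q [ 0.975  0.587  1.673 -0.745  0.981  0.391]
[[ 0.  0.  0.]
 [-0.  0. -0.]
 [-0. -0.  0.]]
119.5 38.7 [ 426.587 -352.46    38.7  ] [-1.019  0.499  1.986  0.856  0.844  2.533] err 0.0 wrist [ 271.461 -441.192  299.89 ]
119.5 200 [ 426.587 -352.46   200.   ] [-1.086  0.291  1.886  0.849  1.1    2.56 ] err 0.1879 wrist [ 232.082 -440.735  432.408]
110 38.7 [ 431.874 -351.916   38.7  ] [-1.007  0.471  2.056  0.984  0.735  2.56 ] err 0.0119 wrist [ 261.321 -413.047  298.071]
110 200 [ 431.874 -351.916  200.   ] [-1.088  0.25   1.985  0.985  0.97   2.56 ] err 0.2362 wrist [ 213.408 -406.898  420.528]
105 38.7 [ 434.672 -351.984   38.7  ] [-0.996  0.457  2.094  1.068  0.676  2.56 ] err 0.0209 wrist [ 257.203 -397.277  296.578]
105 200 [ 434.672 -351.984  200.   ] [-1.08   0.229  2.035  1.064  0.897  2.56 ] err 0.2568 wrist [ 206.9   
[... 1199 characters left out ...]
475  0.49   1.476 -0.553  1.453  0.544] err 0.0 wrist [ 580.42  -298.419  461.19 ]
-70 38.7 [ 433.126 -416.084   38.7  ] [-0.533  0.706  1.523 -0.465  1.347  0.897] err 0.0 wrist [ 600.769 -354.172  299.89 ]
-70 200 [ 433.126 -416.084  200.   ] [-0.533  0.559  1.352 -0.454  1.632  0.755] err 0.0 wrist [ 600.769 -354.172  461.19 ]
-40 38.7 [ 449.084 -411.472   38.7  ] [-0.453  0.62   1.716 -0.673  1.076  0.656] err 0.0 wrist [ 563.311 -274.033  299.89 ]
-40 200 [ 449.084 -411.472  200.   ] [-0.453  0.45   1.544 -0.596  1.353  0.441] err 0.0 wrist [ 563.311 -274.033  461.19 ]
instr foot [ 594.185 -352.211    0.   ]
instr foot [ 607.761 -491.232    0.   ]
instr foot [ 530.548 -286.477    0.   ]
```

The lean makes j6 tight at the tray (2.53 against a limit of 2.56), and leaning the other way puts the wrist into the instrument. The tray leaves room for the spacer to lie turned by about 20°, so I'll check those options.

Run:
```python
from kin import *
s,R=st(); p0=s["tcp_pos"]; yaw0=np.degrees(np.arctan2(R[1,1],R[0,1]))
lugoff=fromst((-2,39.4,0))[:2]-p0[:2]
for jaw in (120,130,135,140,145):
  for z in (38.7,70,110,160):
    d=np.radians(jaw-yaw0); Z=Ro.from_rotvec([0,0,d]).as_matrix(); Rt=Z@R
    yax=np.array([np.cos(np.radians(jaw)),np.sin(np.radians(jaw))])
    lug=np.array([432.5,-384])+31*yax; t=np.r_[lug-(Z[:2,:2]@lugoff),z]
    best=min((ik(t,Rt,q0) for q0 in ([-1,.5,1.9,.8,.9,2.4],)),key=lambda r:r[1])
    print(jaw,z,t,best[0],"err",round(best[1],4),"wrist",fk(best[0],g,True)[2])
# bench front edge
k=800/512
for uv in [(180,583),(350,478),(520,385),(700,285)]: print("edge",ray("top",np.array(uv)/k,0))
```

```text
t 23.9 tcp [510.334 436.035  71.625] z [ 0.489 -0.282 -0.825] jaw [0.503 0.864 0.003] jawdeg 59.76892353369851 w 30.153436480691955 F [ 0.104 -0.062 -4.348] M [0.384 0.568 0.003]
q [ 0.975  0.587  1.673 -0.745  0.981  0.391]
120 38.7 [ 426.312 -352.513   38.7  ] [-1.02   0.5    1.982  0.851  0.85   2.53 ] err 0.0 wrist [ 271.967 -442.595  299.89 ]
120 70 [ 426.312 -352.513   70.   ] [-1.028  0.453  1.965  0.832  0.898  2.56 ] err 0.0223 wrist [ 266.676 -442.105  327.985]
120 110 [ 426.312 -352.513  110.   ] [-1.046  0.398  1.946  0.834  0.96   2.56 ] err 0.0714 wrist [ 255.621 -441.561  360.657]
120 160 [ 426.312 -352.513  160.   ] [-1.068  0.337  1.914  0.838  1.041  2.56 ] err 0.1341 wrist [ 242.735 -441.74   400.978]
130 38.7 [ 420.938 -354.065   38.7  ] [-1.026  0.532  1.911  0.75   0.958  2.465] err 0.0 wrist [ 284.58  -469.581  299.89 ]
130 70 [ 420.938 -354.065   70.   ] [-1.026  0.487  1.884  0.718  1.012  2.523] err 0.0 wrist [ 284.58  -469.581  331.19 ]
130 110 [ 420.938 -354.065  110.   ] [-1.033  0.435  1.852  0.701  1.08   2.56 ] err 0.0203 wrist [ 280.154 -469.899  368.
[... 1052 characters left out ...]
17  1.716  0.594  1.281  2.56 ] err 0.0044 wrist [ 300.869 -494.148  420.713]
145 38.7 [ 413.584 -358.078   38.7  ] [-1.018  0.582  1.801  0.616  1.112  2.357] err 0.0 wrist [ 311.771 -504.949  299.89 ]
145 70 [ 413.584 -358.078   70.   ] [-1.018  0.54   1.775  0.598  1.167  2.399] err 0.0 wrist [ 311.771 -504.949  331.19 ]
145 110 [ 413.584 -358.078  110.   ] [-1.018  0.492  1.737  0.579  1.239  2.451] err 0.0 wrist [ 311.771 -504.949  371.19 ]
145 160 [ 413.584 -358.078  160.   ] [-1.018  0.438  1.679  0.562  1.333  2.514] err 0.0 wrist [ 311.771 -504.949  421.19 ]
edge [294.202 794.519   0.   ]
edge [321.957 366.694   0.   ]
edge [327.022 -98.997   0.   ]
edge [ 336.566 -654.569    0.   ]
```

The workable choice is jaw yaw ≈142° (spacer turned ~22° in the tray, which fits with over 10 mm to spare on each side), with j6 ≈ 2.4. First I'll retract along the tool axis.

send_rows(
  rows=[
    {"gripper": 0.2,"offset": [-0.7,0.4,1.2],"turn": [0,0,0]},
    {"gripper": 0.2,"offset": [-1.4,0.8,2.4],"turn": [0,0,0]},
    {"gripper": 0.2,"offset": [-1.4,0.8,2.4],"turn": [0,0,0]},
    {"gripper": 0.2,"offset": [-1.4,0.8,2.4],"turn": [0,0,0]},
    {"gripper": 0.2,"offset": [-1.4,0.8,2.4],"turn": [0,0,0]},
    {"gripper": 0.2,"offset": [-1.4,0.8,2.0],"turn": [0,0,0]},
    {"gripper": 0.2,"offset": [-1.5,0.8,1.0],"turn": [0,0,0]},
    {"gripper": 0.2,"offset": [0,0,0],"turn": [0,0,0]},
    {"gripper": 0.2,"offset": [0,0,0],"turn": [0,0,0]},
  ],
  newtons=58,
)

```text
time_s: 25.02
tcp_pos: [418.3, 487.5, 208.5]
tcp_rot: [0.666, 2.466, -0.205]
ft_force: [0.0, 1.2, -4.1]
width: 30.2
```

Run:
```python
from kin import *
s,R=st(); print(tost(s["tcp_pos"]))
snap("e2s","scene",85,100,225,230,5)
```

```text
t 25.025 tcp [418.272 487.537 208.533] z [ 0.489 -0.284 -0.825] jaw [0.503 0.864 0.001] jawdeg 59.78859754922762 w 30.176542190381944 F [ 0.027  1.192 -4.066] M [ 0.367  0.608 -0.007]
q [ 1.141  0.458  1.513 -0.624  1.296  0.311]
[-97.096  37.254 208.533]
```

View pics/e2s.png

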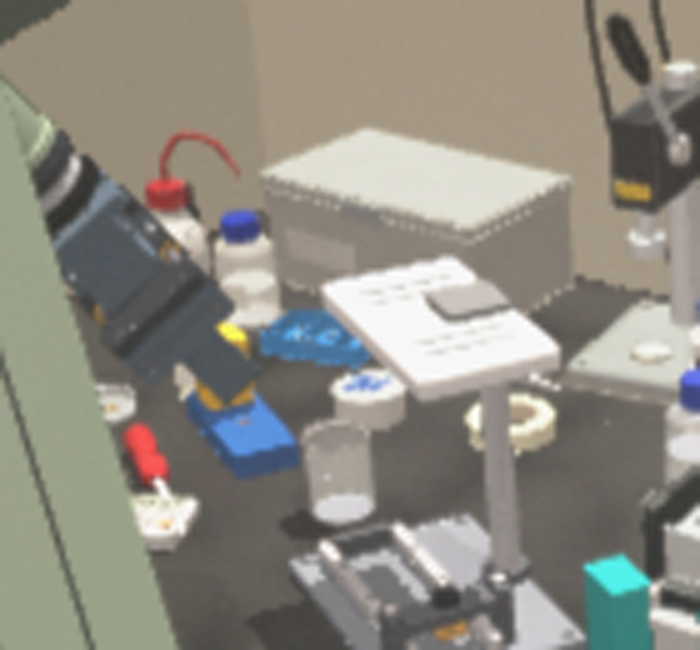

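The spacer is held level, out of the fixture and clear of the lamp. Now I'll plan the joint-space transfer to the tray and check its clearances.

```bash
cat > plan.py <<'E'
from kin import *
# spacer pts in tool frame: at grip TCP stand (8.5,39.2,46.65), spacer origin stand (-2,8.5,12), R0=stand-aligned
def spacer_rel():
    R0=Ro.from_rotvec([0.666,2.465,-0.202]).as_matrix(); p0=np.array([510.65,436.4,46.65])
    c=np.vstack([box(-22,22,-56,56,0,20),box(-16,16,16,46,20,70)])
    w=world(ST,c+[-2,8.5,12]); return (w-p0)@R0
SR=spacer_rel()
BODY=np.array([[x,y,z] for x in(-38,38) for y in(-89,89) for z in(-78.8,-150)])
E
python3 - <<'E'
from plan import *
for q,p in D: print(np.round(fk(q,g)[0]-p,1),end=' ')
s,R=st(); q0=s["joints"]
jaw=142.; yaw0=59.79
d=np.radians(jaw-yaw0); Z=Ro.from_rotvec([0,0,d]).as_matrix(); Rt=Z@R
lugoff=fromst((-2,39.4,0))[:2]-np.array([510.65,436.4])
yax=np.array([np.cos(np.radians(jaw)),np.sin(np.radians(jaw))]); lug=np.array([432.5,-384])+31*yax
print("\ntray lug",lug)
t=np.r_[lug-(Z[:2,:2]@lugoff),110.]; q3,e=ik(t,Rt,[-1,.5,1.8,.6,1.2,2.45]); print("hover tcp",t,q3,e)
q2=np.array([.1,.05,1.80,0,1.24,1.38])
way=[q0,q2,q3]; N=[14,16]
prev=fk(q0,g); rows=[]
for a,b,n in zip(way[:-1],way[1:],N):
    for i in range(1,n+1):
        u=i/n; q=a+(b-a)*u; P,Rm=fk(q,g)
        dt=Ro.from_matrix(Rm@prev[1].T).as_rotvec(); dp=P-prev[0]; rows.append((dp/10,dt)); prev=(P,Rm)
        sp=SR@Rm.T+P; bd=BODY@Rm.T+P
        print(len(rows),"tcp",P.round(0),"d",(dp/10).round(1),"|d|",round(np.linalg.norm(dp)),"turn",dt.round(3),"deg",round(np.degrees(np.linalg.norm(dt)),1),"sp x",sp[:,0].min().round(),sp[:,0].max().round(),"y",sp[:,1].min().round(),sp[:,1].max().round(),"zmin",sp[:,2].min().round(),"body z",bd[:,2].min().round(),"tilt",np.degrees(np.arccos(-Rm[2,2])).round())
E
```

```text
[10.5 -4.8  0.7] [ -1.  -11.2   0.6] [ -1.  -11.4   3.3] [ 9.5 -7.   0.7] [ 1.   2.6 -0.8] [ 0.4  0.9 -0.5] [-0.  -0.  -0.6] [-0.4  0.4 -0.7] [ 8.9 -7.2  0.4] [ -1.  -11.2   0.5] [  2.6 -11.1   0.8] [ 1.5  0.7 -2.4] [ 0.7 -0.8 -1.9] [ 0.1 -1.1 -0.1] [-0.2 -1.3  0.3] [-0.5 -1.8 -0.3] t 25.075 tcp [418.481 487.351 208.407] z [ 0.489 -0.284 -0.825] jaw [0.504 0.864 0.001] jawdeg 59.76372462310891 w 29.5907410121012 F [ 0.257  0.358 -3.465] M [ 0.396  0.551 -0.014]
q [ 1.141  0.458  1.513 -0.624  1.296  0.311]

tray lug [ 408.072 -364.914]
hover tcp [ 414.651 -356.763  110.   ] [-1.022  0.479  1.761  0.602  1.207  2.476] 1.3795574558361169e-11
1 tcp [438. 449. 210.] d [ 1.9 -3.9  0.3] |d| 43 turn [ 0.065  0.01  -0.153] deg 9.6 sp x 358.0 463.0 y 375.0 491.0 zmin 171.0 body z 252.0 tilt 32.0
2 tcp [453. 410. 213.] d [ 1.5 -3.8  0.3] |d| 41 turn [ 0.063  0.006 -0.155] deg 9.6 sp x 367.0 479.0 y 346.0 455.0 zmin 170.0 body z 255.0 tilt 29.0
3 tcp [465. 372. 216.] d [ 1.2 -3.8  0.3] |d| 40 turn [ 0.062  0.004 -0.156] deg 9.6 sp x 375.0 493.0 y 319.0 419.0 zmin 170.0 body z 259.0 tilt 27.0
4 
[... 3396 characters left out ...]
.153] deg 9.3 sp x 431.0 547.0 y -283.0 -230.0 zmin 104.0 body z 185.0 tilt 26.0
27 tcp [ 449. -270.  135.] d [-0.7 -2.8 -0.9] |d| 30 turn [ 0.05   0.023 -0.153] deg 9.3 sp x 419.0 539.0 y -324.0 -256.0 zmin 97.0 body z 176.0 tilt 28.0
28 tcp [ 439. -299.  127.] d [-0.9 -2.9 -0.9] |d| 31 turn [ 0.052  0.022 -0.152] deg 9.3 sp x 405.0 526.0 y -363.0 -281.0 zmin 89.0 body z 168.0 tilt 30.0
29 tcp [ 428. -328.  118.] d [-1.1 -2.9 -0.8] |d| 32 turn [ 0.055  0.021 -0.152] deg 9.3 sp x 390.0 510.0 y -400.0 -306.0 zmin 82.0 body z 161.0 tilt 32.0
30 tcp [ 415. -357.  110.] d [-1.3 -2.9 -0.8] |d| 33 turn [ 0.057  0.019 -0.151] deg 9.3 sp x 375.0 490.0 y -436.0 -332.0 zmin 75.0 body z 153.0 tilt 34.0
```

```bash
cat > kin2.py <<'E'
import kin
from kin import *
def fk(q,g,full=False):
    z=lambda a:Ro.from_rotvec([0,0,a]).as_matrix(); y=lambda a:Ro.from_rotvec([0,a,0]).as_matrix()
    a1,d1,L2,a3,L4,d6,b1,b6,c6=g
    R=z(q[0]);p=R@[a1,b1,d1];R=R@y(q[1]);p=p+R@[0,0,L2];R=R@y(q[2]);p=p+R@[a3,0,L4];w=p
    R=R@z(q[3])@y(q[4])@z(0);p=p+R@[c6,b6,d6];R=R@z(q[5])@z(np.pi/2)
    return (p,R,w) if full else (p,R)
g=least_squares(lambda g:np.concatenate([fk(q,g)[0]-np.array(p) for q,p in D]),[50,300,450,0,450,250,0,0,0]).x
kin.fk=fk;kin.g=g
E
cat > traj.py <<'E'
from kin2 import *
from plan import SR,BODY
def path(qa,qb,n,rad,zz,rr_u):
    """j1,j4,j6 linear; radius & z interpolated over rr_u; returns list of q"""
    out=[];x=np.array([qa[1],qa[2],qa[4]])
    for i in range(1,n+1):
        u=i/n; q=qa+(qb-qa)*u
        r=np.interp(u,rr_u,rad); z=np.interp(u,rr_u,zz); sm=(1-u)*(qa[1]+qa[2]+qa[4])+u*(qb[1]+qb[2]+qb[4])
        def f(v):
            qq=q.copy(); qq[1],qq[2],qq[4]=v; P=fk(qq,g)[0]; return [(np.hypot(P[0],P[1])-r)/100,(P[2]-z)/100,v.sum()-sm]
        x=least_squares(f,x).x; q[1],q[2],q[4]=x; out.append(q)
    return out
E
python3 - <<'E'
from traj import *
print(g); print([np.round(np.linalg.norm(fk(q,g)[0]-p),1) for q,p in D])
s,R=st(); qa0=np.array(s["joints"])
# stage 1: straight rise/retreat keeping orientation
p1=fromst((-140,37,0)); p1[2]=318; qa,e=kin.ik(p1,R,qa0); print("stage1 tcp",p1,qa,e,"delta cm",(p1-s["tcp_pos"])/10)
jaw=142.; Z=Ro.from_rotvec([0,0,np.radians(jaw-59.78)]).as_matrix(); Rt=Z@R
lugoff=fromst((-2,39.4,0))[:2]-np.array([510.65,436.4])
yax=np.array([np.cos(np.radians(jaw)),np.sin(np.radians(jaw))]); lug=np.array([432.5,-384])+31*yax
t=np.r_[lug-(Z[:2,:2]@lugoff),110.]; qb,e=kin.ik(t,Rt,[-1,.5,1.8,.6,1.2,2.45]); print("hover",t,qb,e)
n=30
r0=np.hypot(*p1[:2]); r1=np.hypot(*t[:2])
qs=path(qa,qb,n,[r0,430,430,r1],[318,318,318,110],[0,.35,.78,1])
prev=fk(qa,g)
for i,q in enumerate(qs):
    P,Rm=fk(q,g); dt=Ro.from_matrix(Rm@prev[1].T).as_rotvec(); dp=P-prev[0]; prev=(P,Rm); sp=SR@Rm.T+P
    print(i+1,P.round(0),"d",(dp/10).round(2),"turn",dt.round(3),"deg",round(np.degrees(np.linalg.norm(dt)),1),"spx",sp[:,0].min().round(),sp[:,0].max().round(),"y",sp[:,1].min().round(),sp[:,1].max().round(),"z",sp[:,2].min().round(),"q",q.round(2))
E
```

```text
[  0.761 139.996 591.595  25.349 416.989 335.16   11.537  -0.089   0.663]
[np.float64(0.2), np.float64(0.3), np.float64(0.2), np.float64(0.5), np.float64(0.2), np.float64(0.3), np.float64(0.3), np.float64(0.3), np.float64(0.2), np.float64(0.3), np.float64(0.2), np.float64(0.1), np.float64(0.5), np.float64(0.2), np.float64(0.3), np.float64(0.5)]
t 25.075 tcp [418.481 487.351 208.407] z [ 0.489 -0.284 -0.825] jaw [0.504 0.864 0.001] jawdeg 59.76372462310891 w 29.5907410121012 F [ 0.257  0.358 -3.465] M [ 0.396  0.551 -0.014]
q [ 1.141  0.458  1.513 -0.624  1.296  0.311]
stage1 tcp [380.997 508.784 318.   ] [ 1.208  0.406  1.319 -0.592  1.535  0.223] 4.867102201813247e-11 delta cm [-3.748  2.143 10.959]
hover [ 414.65  -356.762  110.   ] [-1.058  0.483  1.753  0.587  1.226  2.453] 5.218079351229133e-12
1 [401. 468. 318.] d [ 2.   -4.11  0.  ] turn [ 0.044  0.015 -0.148] deg 8.9 spx 321.0 426.0 y 393.0 509.0 z 281.0 q [ 1.13  0.38  1.34 -0.55  1.54  0.3 ]
2 [417. 427. 318.] d [ 1.58 -4.1  -0.  ] turn [ 0.043  0.012 -0.149] deg 8.9 spx 331.0 443.0 y 361.0 471.0 z 278.0 q [ 1.06  0.35  1.3
[... 3714 characters left out ...]
183.0 z 197.0 q [-0.76  0.27  1.68  0.43  1.48  2.16]
27 [ 434. -236.  205.] d [ 0.16 -3.61 -3.15] turn [ 0.036  0.028 -0.183] deg 10.8 spx 407.0 525.0 y -280.0 -224.0 z 166.0 q [-0.83  0.32  1.71  0.47  1.41  2.23]
28 [ 431. -275.  173.] d [-0.21 -3.84 -3.15] turn [ 0.038  0.03  -0.185] deg 10.9 spx 399.0 520.0 y -333.0 -258.0 z 136.0 q [-0.91  0.37  1.73  0.51  1.34  2.3 ]
29 [ 425. -315.  142.] d [-0.62 -4.03 -3.15] turn [ 0.041  0.031 -0.185] deg 11.0 spx 388.0 509.0 y -385.0 -294.0 z 105.0 q [-0.98  0.43  1.74  0.55  1.28  2.38]
30 [ 415. -357.  110.] d [-1.06 -4.17 -3.15] turn [ 0.044  0.031 -0.185] deg 11.1 spx 375.0 490.0 y -436.0 -332.0 z 75.0 q [-1.06  0.48  1.75  0.59  1.23  2.45]
```

With the lateral offset added, the model fits to 0.5 mm. The planned path carries the spacer at z ≥ 274, above the lamp top at 240. Stage 1 is to rise and back off.

send_rows(
  rows=[
    {"gripper": 0.2,"offset": [-0.9,0.5,2.0],"turn": [0,0,0]},
    {"gripper": 0.2,"offset": [-0.9,0.5,3.0],"turn": [0,0,0]},
    {"gripper": 0.2,"offset": [-1.0,0.6,3.0],"turn": [0,0,0]},
    {"gripper": 0.2,"offset": [-0.9,0.5,3.0],"turn": [0,0,0]},
    {"gripper": 0.2,"offset": [0,0,0],"turn": [0,0,0]},
  ],
)

```text
time_s: 25.7
tcp_pos: [382.0, 509.7, 321.1]
tcp_rot: [0.668, 2.464, -0.197]
ft_force: [-0.4, 0.1, -3.9]
width: 29.6
```

```bash
cat > seg.py <<'E'
from traj import *
import sys
s,R=st(); qa=np.array(s["joints"]); p1=s["tcp_pos"]
R0=Ro.from_rotvec([0.666,2.465,-0.202]).as_matrix()
jaw=142.; Z=Ro.from_rotvec([0,0,np.radians(jaw-59.81)]).as_matrix(); Rt=Z@R0
lugoff=fromst((-2,39.2,0))[:2]-np.array([510.65,436.4])
yax=np.array([np.cos(np.radians(jaw)),np.sin(np.radians(jaw))]); lug=np.array([432.5,-384])+31*yax
t=np.r_[lug-(Z[:2,:2]@lugoff),110.]; qb,e=kin.ik(t,Rt,[-1,.5,1.8,.6,1.2,2.45])
E
python3 - <<'E'
from seg import *
n=36; r0=np.hypot(*p1[:2]); r1=np.hypot(*t[:2])
qs=path(qa,qb,n,[r0,440,440,r1],[318,320,320,110],[0,.35,.70,1])
prev=fk(qa,g); ap=prev[0].copy(); aR=prev[1].copy()
for i,q in enumerate(qs):
    P,Rm=fk(q,g); dt=Ro.from_matrix(Rm@aR.T).as_rotvec().round(3); dp=((P-ap)/10).round(2)
    aR=Ro.from_rotvec(dt).as_matrix()@aR; ap=ap+dp*10; sp=SR@Rm.T+P
    print(i+1,list(dp),list(dt),round(np.degrees(np.linalg.norm(dt)),1),P.round(),"sp",sp[:,:3].min(0).round(),sp[:,:2].max(0).round())
print(qb,t)
E
```

```text
t 25.7 tcp [381.963 509.706 321.061] z [ 0.491 -0.279 -0.825] jaw [0.503 0.864 0.007] jawdeg 59.78084903351834 w 29.555307425524468 F [-0.44   0.051 -3.925] M [ 0.442  0.555 -0.014]
q [ 1.207  0.404  1.315 -0.593  1.535  0.222]
1 [np.float64(1.73), np.float64(-3.36), np.float64(-0.28)] [np.float64(0.036), np.float64(0.014), np.float64(-0.121)] 7.3 [399. 476. 318.] sp [321. 401. 281.] [423. 517.]
2 [np.float64(1.45), np.float64(-3.37), np.float64(0.02)] [np.float64(0.036), np.float64(0.01), np.float64(-0.125)] 7.5 [414. 443. 318.] sp [329. 374. 279.] [439. 486.]
3 [np.float64(1.17), np.float64(-3.35), np.float64(0.01)] [np.float64(0.035), np.float64(0.009), np.float64(-0.125)] 7.5 [425. 409. 318.] sp [337. 348. 277.] [452. 454.]
4 [np.float64(0.91), np.float64(-3.31), np.float64(0.02)] [np.float64(0.033), np.float64(0.008), np.float64(-0.126)] 7.5 [434. 376. 319.] sp [343. 324. 276.] [462. 421.]
5 [np.float64(0.65), np.float64(-3.25), np.float64(0.01)] [np.float64(0.032), np.float64(0.006), np.float64(-0.127)] 7.5 [441. 343. 319.] sp [349. 301. 276.] [469. 389.]
6 [np.float64(0.4), np
[... 4729 characters left out ...]
0.022), np.float64(-0.149)] 8.8 [ 442. -268.  168.] sp [ 412. -320.  131.] [ 532. -253.]
34 [np.float64(-0.68), np.float64(-2.9), np.float64(-1.95)] [np.float64(0.033), np.float64(0.023), np.float64(-0.15)] 8.9 [ 435. -297.  149.] sp [ 401. -360.  112.] [ 522. -278.]
35 [np.float64(-0.92), np.float64(-2.95), np.float64(-1.94)] [np.float64(0.035), np.float64(0.022), np.float64(-0.15)] 8.9 [ 426. -327.  129.] sp [ 389. -398.   94.] [ 508. -305.]
36 [np.float64(-1.17), np.float64(-3.01), np.float64(-1.95)] [np.float64(0.037), np.float64(0.023), np.float64(-0.15)] 8.9 [ 414. -357.  110.] sp [ 375. -435.   75.] [ 490. -332.]
[-1.058  0.484  1.752  0.586  1.228  2.455] [ 414.496 -356.643  110.   ]
```

send_rows(
  rows=[
    {"gripper": 0.2,"offset": [1.73,-3.36,0],"turn": [0.036,0.014,-0.121]},
    {"gripper": 0.2,"offset": [1.45,-3.37,0],"turn": [0.036,0.01,-0.125]},
    {"gripper": 0.2,"offset": [1.17,-3.35,0],"turn": [0.035,0.009,-0.125]},
    {"gripper": 0.2,"offset": [0.91,-3.31,0],"turn": [0.033,0.008,-0.126]},
    {"gripper": 0.2,"offset": [0.65,-3.25,0],"turn": [0.032,0.006,-0.127]},
    {"gripper": 0.2,"offset": [0.4,-3.18,0],"turn": [0.031,0.005,-0.126]},
    {"gripper": 0.2,"offset": [0.17,-3.08,0],"turn": [0.029,0.005,-0.128]},
    {"gripper": 0.2,"offset": [-0.05,-2.97,0],"turn": [0.027,0.004,-0.127]},
    {"gripper": 0.2,"offset": [-0.25,-2.85,0],"turn": [0.026,0.003,-0.128]},
    {"gripper": 0.2,"offset": [-0.44,-2.72,0],"turn": [0.025,0.003,-0.128]},
  ],
)

```text
time_s: 26.95
tcp_pos: [438.6, 192.4, 317.4]
tcp_rot: [2.278, 1.761, -0.284]
ft_force: [0.7, -0.4, -3.6]
width: 29.7
```

send_rows(
  rows=[
    {"gripper": 0.2,"offset": [-0.62,-2.57,0],"turn": [0.024,0.003,-0.128]},
    {"gripper": 0.2,"offset": [-0.78,-2.42,0],"turn": [0.022,0.004,-0.128]},
    {"gripper": 0.2,"offset": [-0.34,-2.02,0],"turn": [0.022,0.003,-0.128]},
    {"gripper": 0.2,"offset": [0.45,-1.62,0],"turn": [0.02,0.004,-0.129]},
    {"gripper": 0.2,"offset": [0.38,-1.63,0],"turn": [0.02,0.004,-0.129]},
    {"gripper": 0.2,"offset": [0.33,-1.64,0],"turn": [0.019,0.005,-0.128]},
    {"gripper": 0.2,"offset": [0.26,-1.66,0],"turn": [0.019,0.006,-0.128]},
    {"gripper": 0.2,"offset": [0.19,-1.66,0],"turn": [0.019,0.007,-0.127]},
    {"gripper": 0.2,"offset": [0.13,-1.68,0],"turn": [0.019,0.007,-0.128]},
    {"gripper": 0.2,"offset": [0.07,-1.67,0],"turn": [0.019,0.009,-0.127]},
  ],
)

```text
time_s: 28.2
tcp_pos: [438.8, 7.1, 317.3]
tcp_rot: [-3.037, -0.079, 0.348]
ft_force: [0.9, -0.4, -2.6]
width: 29.5
```

Run:
```python
from seg import *
print("planned tcp 440,10,320")
n=16; r0=np.hypot(*p1[:2]); r1=np.hypot(*t[:2])
for rad,zz,uu in [([r0,420,420,r1],[p1[2],310,240,110],[0,.3,.65,1])]:
  qs=path(qa,qb,n,rad,zz,uu); prev=fk(qa,g); ap=prev[0].copy(); aR=prev[1].copy()
  for i,q in enumerate(qs):
    P,Rm=fk(q,g); dt=Ro.from_matrix(Rm@aR.T).as_rotvec().round(3); dp=((P-ap)/10).round(2)
    aR=Ro.from_rotvec(dt).as_matrix()@aR; ap=ap+dp*10; sp=SR@Rm.T+P; bd=BODY@Rm.T+P
    print(i+1,dp.tolist(),dt.tolist(),round(np.degrees(np.linalg.norm(dt)),1),P.round(),"sp",sp[:,:3].min(0).round(),sp[:,:2].max(0).round(),"bd",bd.max(0).round(),bd[:,2].min().round(),"q",q.round(2))
```

```text
t 28.2 tcp [438.788   7.124 317.349] z [-0.228  0.077 -0.971] jaw [ 0.042 -0.995 -0.089] jawdeg -87.58917050069539 w 29.541918458884716 F [ 0.873 -0.392 -2.585] M [-0.188 -0.069 -0.038]
q [-0.059  0.179  1.523  0.064  1.674  1.459]
planned tcp 440,10,320
1 [-0.41, -1.6, -0.15] [0.019, 0.009, -0.127] 7.4 [435.  -9. 316.] sp [416. -37. 277.] [485.  81.] bd [513.  72. 479.] 374.0 q [-0.12  0.17  1.54  0.1   1.67  1.52]
2 [-0.46, -1.56, -0.15] [0.019, 0.01, -0.128] 7.4 [430. -25. 314.] sp [409. -56. 275.] [490.  64.] bd [517.  55. 479.] 370.0 q [-0.18  0.17  1.55  0.13  1.67  1.58]
3 [-0.5, -1.5, -0.16] [0.019, 0.01, -0.128] 7.4 [425. -40. 313.] sp [403. -75. 273.] [495.  46.] bd [520.  38. 478.] 366.0 q [-0.25  0.16  1.56  0.16  1.66  1.65]
4 [-0.56, -1.44, -0.15] [0.021, 0.012, -0.128] 7.5 [420. -54. 311.] sp [396. -92. 271.] [497.  28.] bd [520.  19. 478.] 362.0 q [-0.31  0.16  1.58  0.19  1.66  1.71]
5 [-0.52, -1.42, -0.37] [0.021, 0.012, -0.129] 7.5 [414. -68. 308.] sp [ 390. -109.  267.] [499.   8.] bd [519.  -1. 475.] 356.0 q [-0.37  0.15  1.6   0.23  1.65  1.77]
6 [-0.28, -1.5, -
[... 1196 characters left out ...]
0.65, -3.61, -2.32] [0.03, 0.023, -0.15] 8.9 [ 416. -238.  180.] sp [ 385. -291.  142.] [ 505. -223.] bd [ 492. -225.  336.] 219.0 q [-0.87  0.32  1.79  0.49  1.34  2.27]
14 [0.31, -3.81, -2.32] [0.033, 0.023, -0.15] 8.9 [ 419. -276.  156.] sp [ 384. -339.  120.] [ 506. -257.] bd [ 493. -251.  310.] 197.0 q [-0.93  0.37  1.78  0.52  1.3   2.33]
15 [-0.03, -3.97, -2.32] [0.034, 0.022, -0.149] 8.8 [ 418. -316.  133.] sp [ 381. -388.   97.] [ 500. -294.] bd [ 488. -280.  282.] 175.0 q [-1.    0.43  1.77  0.55  1.26  2.39]
16 [-0.4, -4.1, -2.32] [0.037, 0.021, -0.148] 8.8 [ 414. -357.  110.] sp [ 375. -435.   75.] [ 490. -332.] bd [ 477. -312.  255.] 153.0 q [-1.06  0.48  1.75  0.59  1.23  2.45]
```

The path tracks well, and this last leg keeps the spacer at x ≤ 506, in front of the rack at 515. I'll send it.

send_rows(
  rows=[
    {"gripper": 0.2,"offset": [-0.41,-1.6,-0.15],"turn": [0.019,0.009,-0.127]},
    {"gripper": 0.2,"offset": [-0.46,-1.56,-0.15],"turn": [0.019,0.01,-0.128]},
    {"gripper": 0.2,"offset": [-0.5,-1.5,-0.16],"turn": [0.019,0.01,-0.128]},
    {"gripper": 0.2,"offset": [-0.56,-1.44,-0.15],"turn": [0.021,0.012,-0.128]},
    {"gripper": 0.2,"offset": [-0.52,-1.42,-0.37],"turn": [0.021,0.012,-0.129]},
    {"gripper": 0.2,"offset": [-0.28,-1.5,-1.25],"turn": [0.022,0.014,-0.135]},
    {"gripper": 0.2,"offset": [-0.33,-1.49,-1.25],"turn": [0.023,0.015,-0.136]},
    {"gripper": 0.2,"offset": [-0.38,-1.49,-1.25],"turn": [0.023,0.017,-0.139]},
    {"gripper": 0.2,"offset": [-0.45,-1.5,-1.25],"turn": [0.025,0.017,-0.14]},
    {"gripper": 0.2,"offset": [-0.51,-1.5,-1.25],"turn": [0.027,0.018,-0.142]},
  ],
)

```text
time_s: 29.45
tcp_pos: [393.7, -142.1, 244.6]
tcp_rot: [-2.175, 1.634, 0.347]
ft_force: [0.1, -0.4, -4.4]
width: 29.7
```

send_rows(
  rows=[
    {"gripper": 0.2,"offset": [0.47,-2.51,-1.9],"turn": [0.027,0.021,-0.147]},
    {"gripper": 0.2,"offset": [0.95,-3.37,-2.32],"turn": [0.029,0.023,-0.149]},
    {"gripper": 0.2,"offset": [0.65,-3.61,-2.32],"turn": [0.03,0.023,-0.15]},
    {"gripper": 0.2,"offset": [0.31,-3.81,-2.32],"turn": [0.033,0.023,-0.15]},
    {"gripper": 0.2,"offset": [-0.03,-3.97,-2.32],"turn": [0.034,0.022,-0.149]},
    {"gripper": 0.2,"offset": [-0.4,-4.1,-2.3],"turn": [0.037,0.021,-0.148]},
    {"gripper": 0.2,"offset": [0,0,0],"turn": [0,0,0]},
    {"gripper": 0.2,"offset": [0,0,0],"turn": [0,0,0]},
  ],
)

```text
time_s: 30.45
tcp_pos: [413.7, -354.1, 111.1]
tcp_rot: [-1.138, 2.321, 0.354]
ft_force: [0.2, 0.1, -4.0]
width: 29.7
```

Run:
```python
from seg import *
err=Ro.from_matrix(Rt@R.T).as_rotvec(); print("target",t,"dp",t-p1,"rot corr",err)
sp=SR@R.T+p1; print("bar bottom corners",sp[[0,2,4,6]].round(1))
snap("f1s","scene",295,170,425,320,5); snap("f1t","top",300,130,430,250,6)
```

```text
t 30.45 tcp [ 413.7   -354.076  111.087] z [ 0.342  0.446 -0.827] jaw [-0.791  0.612  0.003] jawdeg 142.2851261814573 w 29.707539251787722 F [ 0.165  0.121 -4.005] M [-0.387  0.506 -0.028]
q [-1.055  0.479  1.756  0.582  1.227  2.455]
target [ 414.496 -356.643  110.   ] dp [ 0.796 -2.567 -1.087] rot corr [ 0.003 -0.002 -0.005]
bar bottom corners [[ 462.6 -432.8   76.6]
 [ 373.8 -364.5   76.6]
 [ 489.4 -397.9   76.4]
 [ 400.6 -329.6   76.4]]
```

View pics/f1s.png

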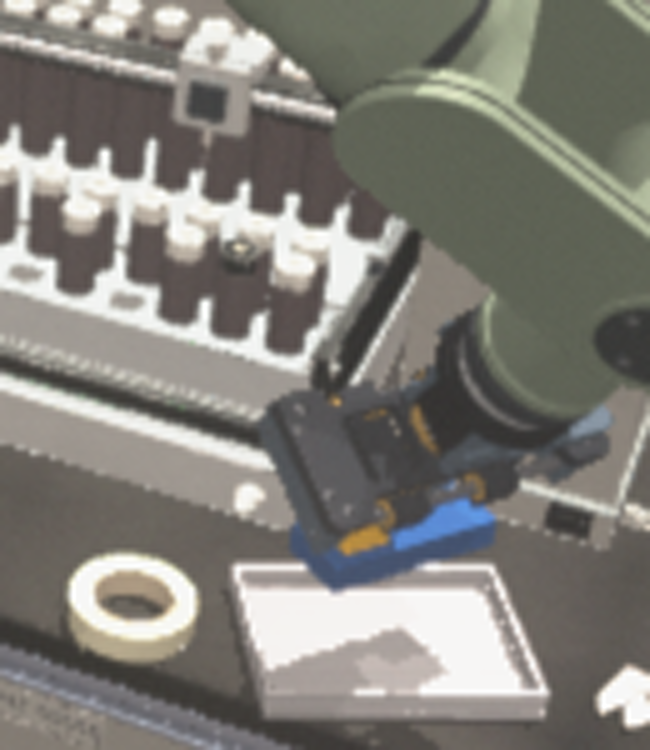

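View pics/f1t.png

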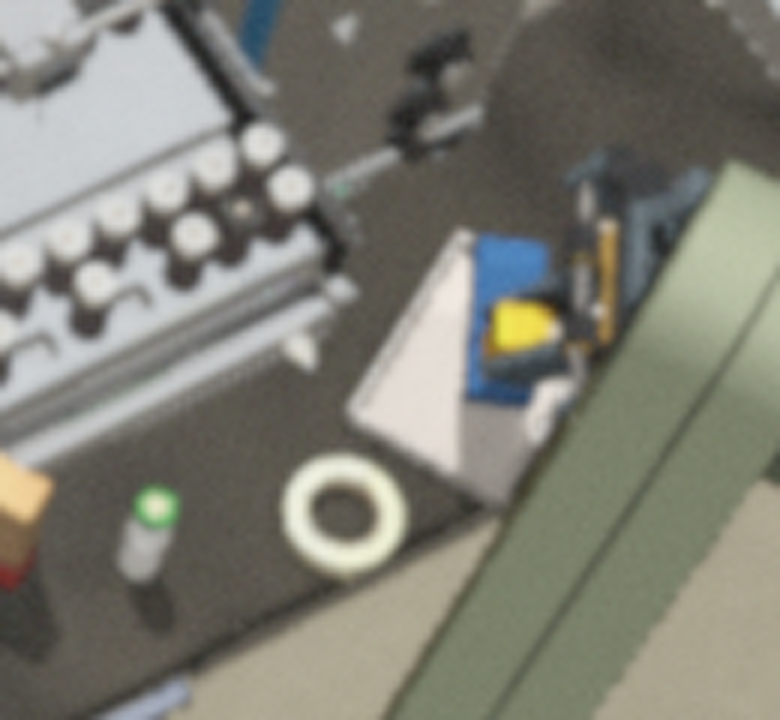

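The spacer is level above the tray. The bar corners predicted from the kinematics lie inside the walls, with its centre about 1 mm from the tray centre after the correction. I'll descend to about 3 mm above the floor.

send_rows(
  rows=[
    {"gripper": 0.2,"offset": [0.1,-0.2,-1.5],"turn": [0.003,-0.002,-0.005]},
    {"gripper": 0.2,"offset": [0,0,-2.0],"turn": [0,0,0]},
    {"gripper": 0.2,"offset": [0,0,-1.7],"turn": [0,0,0]},
    {"gripper": 0.2,"offset": [0,0,-1.0],"turn": [0,0,0]},
    {"gripper": 0.2,"offset": [0,0,-0.5],"turn": [0,0,0]},
    {"gripper": 0.2,"offset": [0,0,0],"turn": [0,0,0]},
    {"gripper": 0.2,"offset": [0,0,0],"turn": [0,0,0]},
  ],
)

```text
time_s: 31.42
tcp_pos: [416.3, -357.1, 45.8]
tcp_rot: [-1.131, 2.319, 0.348]
ft_force: [0.4, 0.0, -3.3]
width: 29.6
```

Run:
```python
from seg import *
sp=SR@R.T+p1; print("bar bottom corners",sp[[0,2,4,6]].round(1))
snap("f2s","scene",325,230,425,320,7); snap("f2t","top",340,140,430,230,7)
```

```text
t 31.425 tcp [ 416.261 -357.073   45.845] z [ 0.349  0.444 -0.825] jaw [-0.788  0.616 -0.001] jawdeg 141.991979861738 w 29.578745562596836 F [ 0.447  0.027 -3.264] M [-0.423  0.56   0.016]
q [-1.056  0.564  1.81   0.622  1.11   2.368]
bar bottom corners [[ 464.9 -436.    11.6]
 [ 376.5 -367.3   11.1]
 [ 491.9 -401.3   11.6]
 [ 403.5 -332.6   11.1]]
```

View pics/f2s.png

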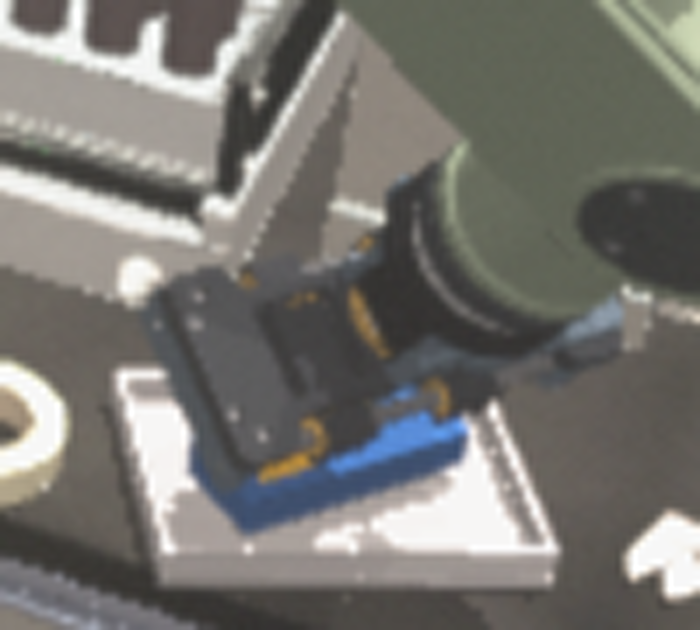

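View pics/f2t.png

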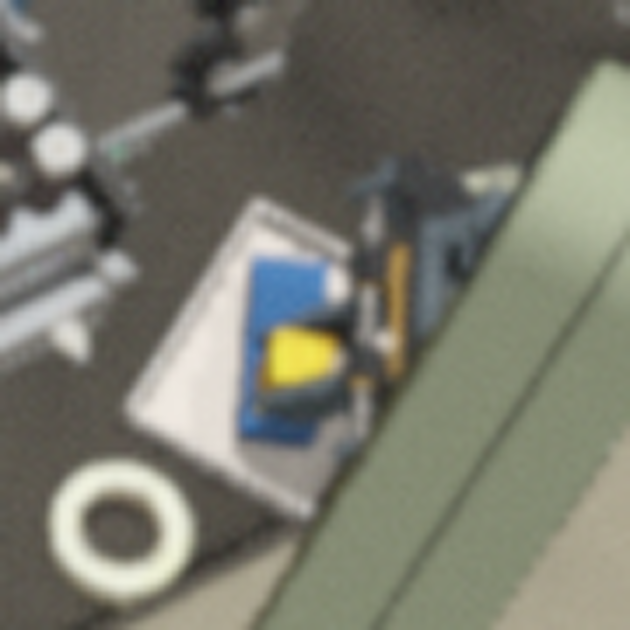

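It's inside the walls on all sides, with about 7 mm to the floor. I'll lower and feel for contact.

send_rows(
  rows=[
    {"gripper": 0.2,"offset": [0,0,-0.3],"turn": [0,0,0]},
    {"gripper": 0.2,"offset": [0,0,-0.25],"turn": [0,0,0]},
    {"gripper": 0.2,"offset": [0,0,0],"turn": [0,0,0]},
    {"gripper": 0.2,"offset": [0,0,0],"turn": [0,0,0]},
  ],
)

```text
time_s: 32.02
tcp_pos: [416.1, -356.7, 39.8]
tcp_rot: [-1.131, 2.319, 0.35]
ft_force: [-0.6, 1.1, -2.8]
width: 29.5
```

send_rows(
  rows=[
    {"gripper": 0.2,"offset": [0,0,-0.1],"turn": [0,0,0]},
    {"gripper": 0.2,"offset": [0,0,-0.05],"turn": [0,0,0]},
    {"gripper": 0.2,"offset": [0,0,0],"turn": [0,0,0]},
  ],
)

```text
time_s: 32.4
tcp_pos: [416.1, -356.7, 38.6]
tcp_rot: [-1.131, 2.319, 0.35]
ft_force: [-1.4, -0.5, -2.0]
width: 29.8
```

send_rows(
  rows=[
    {"gripper": 0.2,"offset": [0,0,-0.08],"turn": [0,0,0]},
    {"gripper": 0.2,"offset": [0,0,0],"turn": [0,0,0]},
    {"gripper": 0.2,"offset": [0,0,0],"turn": [0,0,0]},
  ],
)

```text
time_s: 32.78
tcp_pos: [416.1, -356.8, 38.6]
tcp_rot: [-1.131, 2.318, 0.349]
ft_force: [-3.0, -0.9, 6.1]
width: 29.9
```

Run:
```python
from h import *
st()
```

```text
t 32.775 tcp [ 416.08  -356.752   38.552] z [ 0.349  0.445 -0.825] jaw [-0.788  0.616 -0.001] jawdeg 142.01020204930165 w 29.93529144505745 F [-2.965 -0.914  6.107] M [0.194 0.735 0.217]
q [-1.057  0.574  1.816  0.627  1.099  2.357]
```

Floor contact at TCP z 38.6, where 38.65 was expected. I'll release and retract along the tool axis.

send_rows(
  rows=[
    {"gripper": 0.36,"offset": [0,0,0],"turn": [0,0,0]},
    {"gripper": 0.42,"offset": [0,0,0],"turn": [0,0,0]},
    {"gripper": 0.55,"offset": [0,0,0],"turn": [0,0,0]},
    {"gripper": 0.65,"offset": [0,0,0],"turn": [0,0,0]},
    {"gripper": 0.7,"offset": [0,0,0],"turn": [0,0,0]},
    {"gripper": 0.7,"offset": [0,0,0],"turn": [0,0,0]},
  ],
)

```text
time_s: 33.52
tcp_pos: [416.1, -356.7, 37.6]
tcp_rot: [-1.131, 2.319, 0.35]
ft_force: [-0.1, 0.1, 0.4]
width: 63.8
```

send_rows(
  rows=[
    {"gripper": 0.7,"offset": [-0.35,-0.45,0.82],"turn": [0,0,0]},
    {"gripper": 0.7,"offset": [-0.7,-0.9,1.65],"turn": [0,0,0]},
    {"gripper": 0.7,"offset": [-1.05,-1.34,2.5],"turn": [0,0,0]},
    {"gripper": 0.7,"offset": [-1.05,-1.34,2.5],"turn": [0,0,0]},
    {"gripper": 0.7,"offset": [-1.05,-1.34,2.5],"turn": [0,0,0]},
    {"gripper": 0.7,"offset": [-0.7,-0.9,1.65],"turn": [0,0,0]},
    {"gripper": 0.7,"offset": [0,0,0],"turn": [0,0,0]},
  ],
)

```text
time_s: 34.4
tcp_pos: [366.9, -420.9, 155.2]
tcp_rot: [-1.131, 2.32, 0.344]
ft_force: [-0.4, -0.1, -0.4]
width: 64.0
```

Run:
```python
from h import *
st()
snap("g1s","scene",195,180,425,320,3); snap("g1t","top",240,140,430,270,4); snap("g2s","scene",320,250,420,320,7)
```

```text
t 34.4 tcp [ 366.863 -420.913  155.223] z [ 0.35   0.442 -0.826] jaw [-0.787  0.617 -0.003] jawdeg 141.91882387559937 w 64.03800643513557 F [-0.439 -0.086 -0.42 ] M [-0.219  0.248  0.004]
q [-1.176  0.482  1.618  0.525  1.389  2.44 ]
```

View pics/g1s.png

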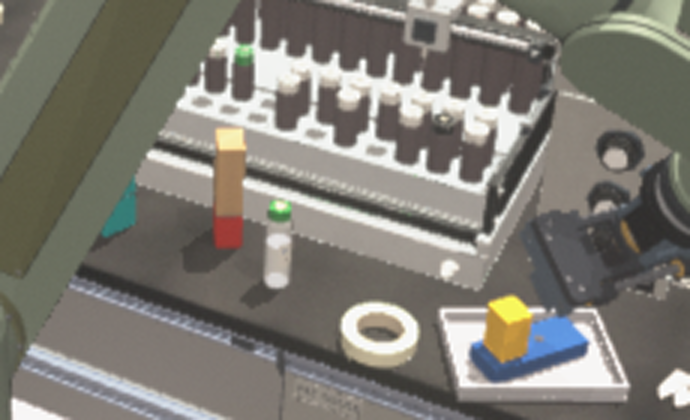

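View pics/g1t.png

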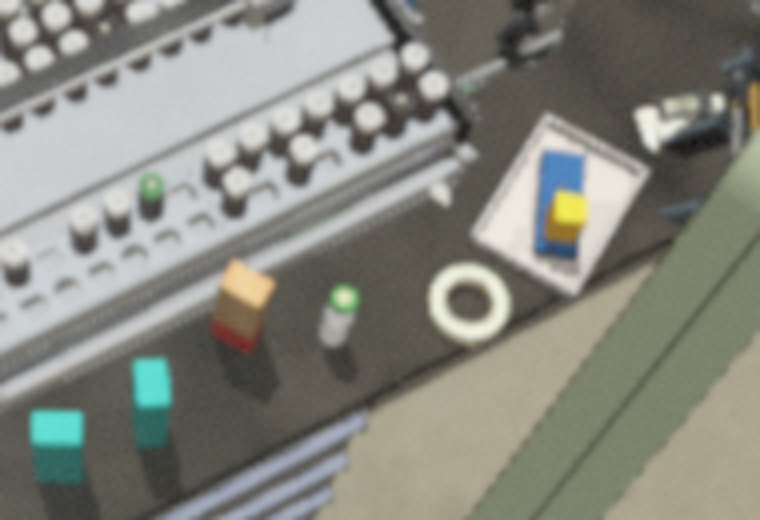

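View pics/g2s.png

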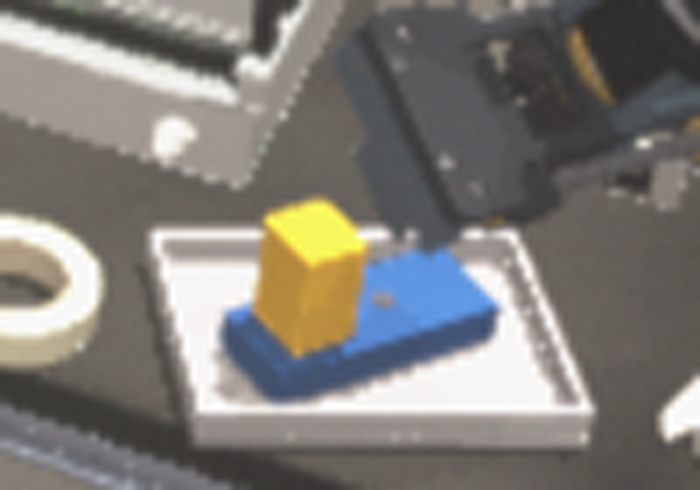

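The spacer lies flat inside the tray and the block stands upright. Before handing in I'll check that the bystanders haven't moved, comparing against the first pictures.

Run:
```python
from h import *
a=cv2.imread('pics/top0.png'); b=cv2.imread('pics/g1t_raw.png')
import numpy as np
for nm,im0,im1,r in [("vial",a,b,(318,208,332,232)),("tape",a,b,(345,202,370,228)),("beaker",a,b,(133,253,155,277)),("bottle",a,b,(180,186,202,214)),("bottle2",a,b,(150,165,172,192)),("knocker",a,b,(290,203,310,230))]:
    x0,y0,x1,y1=r; t=im0[y0:y1,x0:x1]; m=8
    res=cv2.matchTemplate(im1[y0-m:y1+m,x0-m:x1+m],t,cv2.TM_CCOEFF_NORMED); _,v,_,l=cv2.minMaxLoc(res); print(nm,"shift px",(l[0]-m,l[1]-m),"score",round(v,3))
T=C(240,140,4)
c=[ray("top",T(*p),24) for p in [(543,152),(585,153),(535,252),(573,257)]]
for q in c: 
    d=q[:2]-TR[:2]; cc,ss=np.cos(TR[2]),np.sin(TR[2]); print("bar top corner in tray",round(cc*d[0]+ss*d[1],1),round(-ss*d[0]+cc*d[1],1))
st()
```

```text
vial shift px (0, 0) score 0.998
tape shift px (0, 0) score 0.999
beaker shift px (0, 0) score 0.997
bottle shift px (0, 0) score 0.999
bottle2 shift px (0, 0) score 0.999
knocker shift px (0, 0) score 0.998
bar top corner in tray 41.8 -36.5
bar top corner in tray 5.6 -58.0
bar top corner in tray -0.6 65.9
bar top corner in tray -34.5 50.8
t 34.55 tcp [ 366.9   -418.737  153.203] z [ 0.347  0.446 -0.825] jaw [-0.788  0.616  0.001] jawdeg 142.00755330642028 w 63.94259357008023 F [ 1.145  0.671 -0.264] M [-0.229  0.258  0.04 ]
q [-1.175  0.483  1.622  0.525  1.388  2.44 ]
```

All checks pass: none of the bystanders has shifted by a pixel, and the spacer's bar is inside the tray walls. Handing in.

```bash
python3 -c "
from cell import robot
print(robot.sign_off())"
```

```text
the job is handed in; nothing more can be done
None
```

The spacer is lying flat in the steel tray, the knocking block is standing upright again on its old spot, and I handed the job in at about 34.6 s of the 72 s. The sign-off reports no verdict, so what follows is from my own checks.

- **Knock:** I used the red-ended block, leaning 38° in the gripper, to push the lug from behind. The force was about 9 N at contact and fell to about 2 N once the spacer was free. It then lay flat in its channel with about 17 mm between its rear end and the clamp.
- **Block:** I stood it upright in its old place. The foot met the worktop at +4.4 N, and I let go before touching the spacer.
- **Spacer:** I lifted it out from the front with the gripper leaning 34°. It met the tray floor at the expected height (tool at 38.6 mm, expected 38.65 mm).

**Last checks:** the bar is inside the tray walls and looks level in the pictures. The vial, tape, beaker, both nearby bottles and the block show no pixel shift from the first pictures. The gripper is clear of everything.

**Off plan or in disagreement:**
- The spacer is turned about 22° in the tray, because squaring it up would have put the last joint at its limit.
- My first arm model was 12 mm off until I added a side offset. After that it fitted to 0.5 mm.
- The camera placed the spacer about 2 mm sideways of the channel's centre line, which is about the calibration error.

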